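Refit the washed knobs on the warming plate

TASK

The black control knobs of the warming plate have been washed and lie toppled in the steel drain tray. Stand each knob up, push it onto any one of the bare D-shafts, flat to flat, until it snaps fully home, and then turn it so that its white pointer line points to the off mark (the black dash behind the shaft); a shaft for which there is no knob stays bare. Leave the label roll, the tape roll and the pastry brush where they are.

Things in the scene. Friction and masses are not known exactly. Their poses are not given: they have to be found in the camera images.
- warmer: fixed countertop warming plate, white. Origin on the table under the middle of the control strip; +x to its back, +y to its left, z up. Housing x = -60 to 150, y = -155 to 155 mm; strip top 50 mm high; steel plate from x = 53 mm, 60 mm high. Bare upright shafts at x = 0, y = 120, 40, -40, -120 mm; a black dash 33 mm behind (+x) each is its off mark.
- drain_tray: fixed shallow open steel tray in which the knobs lie. Origin: centre of its underside, on the table; 190 mm along x, 400 mm along y, walls 18 mm high and 4 mm thick, floor 4 mm thick.
- knob_a: black control knob, one of 3 or 4 alike (None if absent), lying on its side at the start. Origin: centre of its underside, at the mouth of the bore; +z from underside to top, +x = pointer direction (white line on top and down the +x side). Eight-sided skirt 46 mm across flats, z = 0 to 22 mm. It starts lying on its +x or -x flat, axis level, 23 mm above the tray floor. 60 g.
- knob_a_grip (a point): point on the knob's axis 38 mm above its underside, amid its bar grip; same axes. Bar: 46 mm along x, 16 mm thick along y, z = 22 to 52 mm of the knob (52 = full height); its thickness is level when the knob lies at the start. The D-bore in the underside is 20 mm deep, 16.4 mm wide, its flat 4.2 mm from the axis on the +x (pointer) side.
- knob_b: black control knob, one of 3 or 4 alike (None if absent), lying on its side at the start. Origin: centre of its underside, at the mouth of the bore; +z from underside to top, +x = pointer direction (white line on top and down the +x side). Eight-sided skirt 46 mm across flats, z = 0 to 22 mm. It starts lying on its +x or -x flat, axis level, 23 mm above the tray floor. 60 g.
- knob_b_grip (a point): point on the knob's axis 38 mm above its underside, amid its bar grip; same axes. Bar: 46 mm along x, 16 mm thick along y, z = 22 to 52 mm of the knob (52 = full height); its thickness is level when the knob lies at the start. The D-bore in the underside is 20 mm deep, 16.4 mm wide, its flat 4.2 mm from the axis on the +x (pointer) side.
- knob_c: black control knob, one of 3 or 4 alike (None if absent), lying on its side at the start. Origin: centre of its underside, at the mouth of the bore; +z from underside to top, +x = pointer direction (white line on top and down the +x side). Eight-sided skirt 46 mm across flats, z = 0 to 22 mm. It starts lying on its +x or -x flat, axis level, 23 mm above the tray floor. 60 g.
- knob_c_grip (a point): point on the knob's axis 38 mm above its underside, amid its bar grip; same axes. Bar: 46 mm along x, 16 mm thick along y, z = 22 to 52 mm of the knob (52 = full height); its thickness is level when the knob lies at the start. The D-bore in the underside is 20 mm deep, 16.4 mm wide, its flat 4.2 mm from the axis on the +x (pointer) side.
- knob_d: black control knob, one of 3 or 4 alike (None if absent), lying on its side at the start. Origin: centre of its underside, at the mouth of the bore; +z from underside to top, +x = pointer direction (white line on top and down the +x side). Eight-sided skirt 46 mm across flats, z = 0 to 22 mm. It starts lying on its +x or -x flat, axis level, 23 mm above the tray floor. 60 g.
- knob_d_grip (a point): point on the knob's axis 38 mm above its underside, amid its bar grip; same axes. Bar: 46 mm along x, 16 mm thick along y, z = 22 to 52 mm of the knob (52 = full height); its thickness is level when the knob lies at the start. The D-bore in the underside is 20 mm deep, 16.4 mm wide, its flat 4.2 mm from the axis on the +x (pointer) side.
- shaft0_home (a point): on the leftmost D-shaft's axis, where a fully seated knob's origin lies: 2 mm above the strip. Turns with the shaft: z up, +x out of the flat; a knob fits when its +x agrees within 0.15 rad. Shaft 14 mm thick, flat 3.5 mm from axis, top 20 mm above this point, with a 3 mm chamfer.
- shaft0 (a joint): turn of the leftmost shaft (rad): 0 = flat towards the off mark, positive anticlockwise from above, stops at -1.6 and 1.6; stays where left, turns with 0.02 N m; the knob has about 0.1 rad of play. A spring clip opposite the flat resists a knob from 12 mm above home, snaps past 4 mm above home, taking 10 to 15 N; a hard stop ends the push at home.
- shaft1_home (a point): on the second from left D-shaft's axis, where a fully seated knob's origin lies: 2 mm above the strip. Turns with the shaft: z up, +x out of the flat; a knob fits when its +x agrees within 0.15 rad. Shaft 14 mm thick, flat 3.5 mm from axis, top 20 mm above this point, with a 3 mm chamfer.
- shaft1 (a joint): turn of the second from left shaft (rad): 0 = flat towards the off mark, positive anticlockwise from above, stops at -1.6 and 1.6; stays where left, turns with 0.02 N m; the knob has about 0.1 rad of play. A spring clip opposite the flat resists a knob from 12 mm above home, snaps past 4 mm above home, taking 10 to 15 N; a hard stop ends the push at home.
- shaft2_home (a point): on the second from right D-shaft's axis, where a fully seated knob's origin lies: 2 mm above the strip. Turns with the shaft: z up, +x out of the flat; a knob fits when its +x agrees within 0.15 rad. Shaft 14 mm thick, flat 3.5 mm from axis, top 20 mm above this point, with a 3 mm chamfer.
- shaft2 (a joint): turn of the second from right shaft (rad): 0 = flat towards the off mark, positive anticlockwise from above, stops at -1.6 and 1.6; stays where left, turns with 0.02 N m; the knob has about 0.1 rad of play. A spring clip opposite the flat resists a knob from 12 mm above home, snaps past 4 mm above home, taking 10 to 15 N; a hard stop ends the push at home.
- shaft3_home (a point): on the rightmost D-shaft's axis, where a fully seated knob's origin lies: 2 mm above the strip. Turns with the shaft: z up, +x out of the flat; a knob fits when its +x agrees within 0.15 rad. Shaft 14 mm thick, flat 3.5 mm from axis, top 20 mm above this point, with a 3 mm chamfer.
- shaft3 (a joint): turn of the rightmost shaft (rad): 0 = flat towards the off mark, positive anticlockwise from above, stops at -1.6 and 1.6; stays where left, turns with 0.02 N m; the knob has about 0.1 rad of play. A spring clip opposite the flat resists a knob from 12 mm above home, snaps past 4 mm above home, taking 10 to 15 N; a hard stop ends the push at home.
- label_roll: bystander, loose, to be left alone: white paper label roll, 69 mm across, 40 mm tall, standing on its flat end near the front edge. Origin: centre of its underside.
- tape_roll: bystander, loose, to be left alone: brown tape roll, 92 mm across, 48 mm tall. Origin: centre of its underside.
- brush: bystander, loose, to be left alone: wooden pastry brush, 214x36x16 mm, lying flat near the front edge right of the middle. Origin: centre of its underside.

How it is judged:
By the outcome, as a careful person would: the job done as asked, in the order asked, and still so for the second after the job is handed in, with the robot touching nothing.
Of knob_a, knob_b, knob_c, knob_d only 3 to 4 are there at a start; the rules pass over those that are not, and their reading is None.
At some moment in a run one of knob_a, knob_b, knob_c, knob_d may be knocked a few centimetres aside while the robot is not near it.
Once in a run the grip may slacken for a moment while it holds something.
It also fails if it takes over 210 s, if anything falls off the work surface, if the arm or the gripper's body presses on something with over 40 N, if the wrist force passes 120 N, or if a joint passes its speed limit or range.

ROBOT

A 7-joint arm with a two-finger parallel gripper is mounted at the origin on a cart in front of the work surface, level with it; the furniture and walls round the work are solid. World frame = base frame: x ahead of the robot, y to its left, z up, the work surface at z = 0. Lengths are in m, angles in degrees, forces in N, time in s.
With the tool pointing down it reaches from about 0.425 to 0.8 m from the base axis. Payload 8.3 kg.
Tool frame: the origin (TCP) lies on the centre line of the jaws, within the pads' length; the fingertips stand 25 mm ahead of it and the grasp point (between the pads) lies 6 mm ahead of it (bot.tips_ahead is the distance from the TCP to the fingertips, in m); z points along the fingers, y is the line along which they close (so a half turn about z gives the same grasp; the last joint's range is limited). The gripper opens to 85 mm and grips with 20 to 120 N. Pads are 22 mm wide; open, the fingers measure 114 mm over their backs; the gripper's body (76 mm by 85 mm) begins 54 mm behind the grasp point. The pads swing forward as they close: fully open they stand 13 mm farther back than shut.
Start: joints at [59.479, 21.967, 0.94, 78.501, -0.361, 79.538, -2.664], TCP at [0.283, -0.557, 0.256] pointing down, gripper open.
Joint ranges: [-169.22, 169.22], [-14.56, 117.87], [-87.37, 89.26], [10.42, 133.3], [-82.24, 262.24], [0.94, 117.77], [-172.7, 172.7]. Speed limits (degrees/s): [136.94, 136.94, 172.46, 172.46, 180, 180, 180].

INTERFACE

Orientations are given as [roll, pitch, yaw] about the fixed x, y, z axes, in that order (R = Rz(yaw) Ry(pitch) Rx(roll)).
In Python, from workcell import bot, eyes, job gives the robot as it stands.
- The arm moves only by the tool move_arm, never from a script. Its argument "rows" is a list of rows, each a list of 3 entries, a list of its own where there are three numbers: the opening in per cent of the stroke, from 0 (shut) to 100 (fully open), then the shift along the tool's x, y, z in mm, then the turn, a rotation vector about the tool's x, y, z in rad. In form: [[grip, [dx, dy, dz], [ax, ay, az]], ...]. A call has 1 to 8 rows; each row shifts and turns the commanded pose from where the row before left it, along the tool's axes as they then stand; what a row does not reach is not made up. A row lasts 1/12 s, in which the tool goes at most 41.7 mm and 7.16 degrees, less where a joint would pass 70% of its speed; a pose out of reach is approached as far as the arm can. A call is refused whole if a number of a shift passes 41.7 or a number of a turn 0.125, either way. A call with a gripper value outside its range is refused whole. The fingers move at their own pace and stop on an object; the grip force is fixed at half the most. Time passes only in rows, so rows that do not move let the fingers close. It gives the time, the measured TCP pose, the force, the opening and the grip force at its end, in the units of the state.
- bot.get_state(): the state, without advancing time (a new reading comes with each control period).
- eyes.read_camera(name): name is "scene" or "top" or "wrist"; returns a dict with "pixels" (480x640x3 uint8, red, green, blue), "vfov" (degrees; the focal length in pixels is half the picture's height over the tangent of half this angle, whatever the lens; pixels are square), "cx", "cy" (the principal point, pixels), "dist" ([k1, k2, p1, p2, k3] as OpenCV has them; the pictures are not rectified), "cam_to_world" (4x4, takes a point from camera to world coordinates). Camera axes: x right, y up, looking along -z (the intrinsics and any distortion apply to the point x, -y, -z); pixel columns grow to the right and rows downward; lengths in m; the calibration is good to about 2 mm. A picture is of the moment at which its call begins. There is no depth.
- job.hand_in(): hands the job in; it is judged then, once.
The state is a dict: "t": time; "joint_positions": joint angles; "dq": joint speeds; "joint_efforts": joint torques, N m; "tcp_pos": TCP position; "eef_rot": TCP orientation; "force": force on the tool from outside, world axes, zero at the start; "moment": the same for the moment, N m; "gripper_width": opening from 0.0 (shut) to 1.0 (fully open); "gripper_force": force on a finger pad.
Only numpy, scipy, OpenCV 4.12 (cv2) and the standard library are available. Lean on these libraries where they do the work, as an engineer would, in place of code of your own. Each camera call takes 0.05 s, during which the arm holds its last target. There are 200 camera calls.

## Working session

There is one attempt and no reset: what is moved stays moved. The work goes in short steps, Python scripts to look and compute and a tool call to move; the robot and the scene stay as the last step left them, time stands still between calls to the robot, and variables do not carry over. Pictures are saved under pics/ and viewed, at most 14 in all, crops included, and the job is handed in when it is done.

Besides the shell and the picture viewer there is one more tool, called after "Call:" by a JSON object that holds its "method" and its "body". move_arm: Moves the arm, as the interface text tells. Its arguments: {"type":"object","properties":{"rows":{"type":"array"}},"required":["rows"]}

```bash
ls; mkdir -p pics; cat > h.py <<'E'
import numpy as np, cv2
from workcell import bot, eyes, job
from scipy.spatial.transform import Rotation as R
def K(c):
    f=240/np.tan(np.radians(c['vfov']/2)); return np.array([[f,0,c['cx']],[0,f,c['cy']],[0,0,1.]])
def ray(c,uv):
    p=cv2.undistortPoints(np.array(uv,float).reshape(-1,1,2),K(c),np.array(c['dist'],float)).reshape(-1,2)
    d=np.c_[p[:,0],-p[:,1],-np.ones(len(p))]; T=np.array(c['cam_to_world']); return T[:3,3],d@T[:3,:3].T
def onz(c,uv,z):
    o,d=ray(c,uv); return o+d*((z-o[2])/d[:,2])[:,None]
def proj(c,P):
    T=np.linalg.inv(np.array(c['cam_to_world'])); q=np.atleast_2d(P)@T[:3,:3].T+T[:3,3]
    q=q*[1,-1,-1]; return cv2.projectPoints(q,np.zeros(3),np.zeros(3),K(c),np.array(c['dist'],float))[0].reshape(-1,2)
def snap(n,f):
    c=eyes.read_camera(n); cv2.imwrite('pics/'+f,c['pixels'][:,:,::-1]); return c
E
python3 - <<'E'
from h import *
import pickle
for n in ['scene','top','wrist']:
    c=snap(n,n+'0.png'); pickle.dump(c,open(n+'.pkl','wb')); print(n,c['vfov'],np.round(c['cam_to_world'],3).tolist())
print(bot.get_state(),bot.tips_ahead)
E
```

```text
pics
scene 55.4902685751522 [[-0.906, 0.191, -0.378, 0.117], [-0.423, -0.44, 0.792, 0.869], [-0.015, 0.878, 0.479, 0.561], [0.0, 0.0, 0.0, 1.0]]
top 54.02770101936499 [[-0.008, 0.998, -0.055, 0.431], [-1.0, -0.008, -0.001, 0.015], [-0.002, 0.055, 0.998, 1.259], [0.0, 0.0, 0.0, 1.0]]
wrist 71.58889304535377 [[0.453, 0.854, 0.255, 0.348], [-0.891, 0.435, 0.128, -0.526], [-0.002, -0.285, 0.959, 0.373], [0.0, 0.0, 0.0, 1.0]]
{'t': 0.15, 'joint_positions': array([59.47922178, 22.00327998,  0.94077947, 78.54643938, -0.36122229,
       79.53934256, -2.66440968]), 'dq': array([ 0.02975957, -0.18420151,  0.04261562, -0.13239829,  0.01953046,
        0.0027844 ,  0.10808346]), 'joint_efforts': array([ 2.15959342e-03, -6.28150964e+01,  8.45612604e-01, -3.72167981e+01,
        1.65418797e-02,  1.08072898e-02, -3.11390738e-05]), 'tcp_pos': array([ 0.28279148, -0.55696766,  0.25552698]), 'eef_rot': array([-1.79913792e+02,  1.34783428e-03,  2.69179865e+01]), 'force': array([ 0.45361375, -0.46551392,  0.32806788]), 'moment': array([-0.0236225 , -0.05273647, -0.03893562]), 'gripper_force': 0.0, 'gripper_width': 1.0016398434389278} 0.025
```

View pics/top0.png

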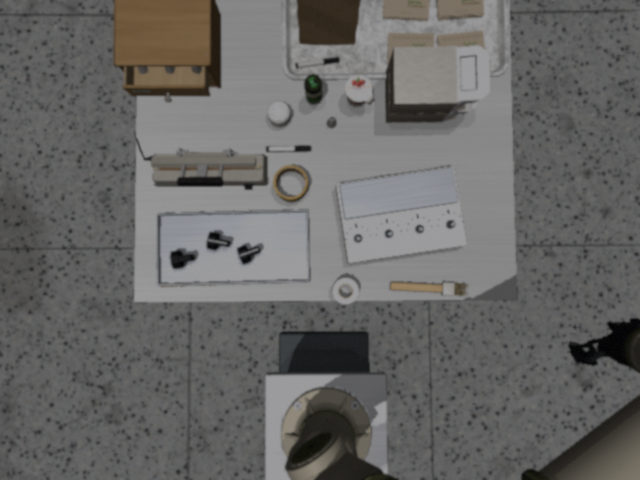

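View pics/scene0.png

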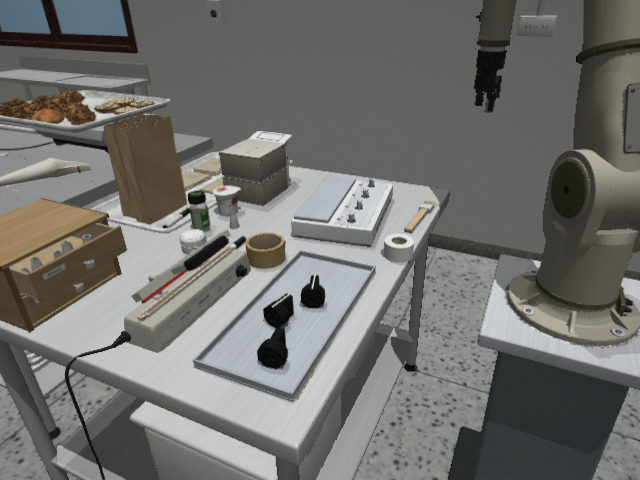

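Top view: three knobs at about (183,258), (218,240), (249,253) in the tray; shafts at (358,238), (389,234), (420,229), (451,224). I'll crop enlarged and compute positions.

```bash
python3 - <<'E'
from h import *
import pickle
t=pickle.load(open('top.pkl','rb'));s=pickle.load(open('scene.pkl','rb'))
im=t['pixels'][:,:,::-1]
a=cv2.resize(im[205:290,150:315],None,fx=4.8,fy=4.8,interpolation=cv2.INTER_CUBIC)
b=cv2.resize(s['pixels'][265:380,240:340,::-1],None,fx=4,fy=4,interpolation=cv2.INTER_CUBIC)
cv2.imwrite('pics/topcrop.png',a)
g=cv2.cvtColor(im,cv2.COLOR_BGR2GRAY)
for nm,(x0,y0,x1,y1),th in [('knob',(162,215,305,280),70),('shaft',(345,205,465,250),110)]:
    m=(g[y0:y1,x0:x1]<th).astype(np.uint8)
    n,l,st,ce=cv2.connectedComponentsWithStats(m)
    for i in range(1,n):
        if st[i,4]<3: continue
        p=ce[i]+[x0,y0]
        print(nm,p.round(1),st[i],onz(t,[p],.027 if nm=='knob' else .068)[0].round(4))
print(onz(t,[[358,238],[389,234],[420,229],[451,224]],.072).round(4))
E
```

```text
knob [216.4 240.8] [ 45  17  24  18 216] [0.5006 0.2861 0.027 ]
knob [247.2 253.3] [ 76  30  23  19 203] [0.4671 0.2055 0.027 ]
knob [180.7 258.4] [  9  35  25  18 301] [0.4553 0.379  0.027 ]
shaft [449.5 223.9] [101  15   8   9  50] [ 0.5365 -0.3133  0.068 ]
shaft [418.6 228.6] [70 20  8  8 47] [ 0.5253 -0.2352  0.068 ]
shaft [387.8 233.4] [40 25  8  8 42] [ 0.5138 -0.157   0.068 ]
shaft [357.6 237.9] [ 9 29  8  8 44] [ 0.5029 -0.0805  0.068 ]
shaft [452.2 248.6] [101  43  12   2  17] [ 0.4738 -0.3189  0.068 ]
[[ 0.5023 -0.0812  0.072 ]
 [ 0.5119 -0.1595  0.072 ]
 [ 0.5239 -0.2379  0.072 ]
 [ 0.5359 -0.3161  0.072 ]]
```

View pics/topcrop.png

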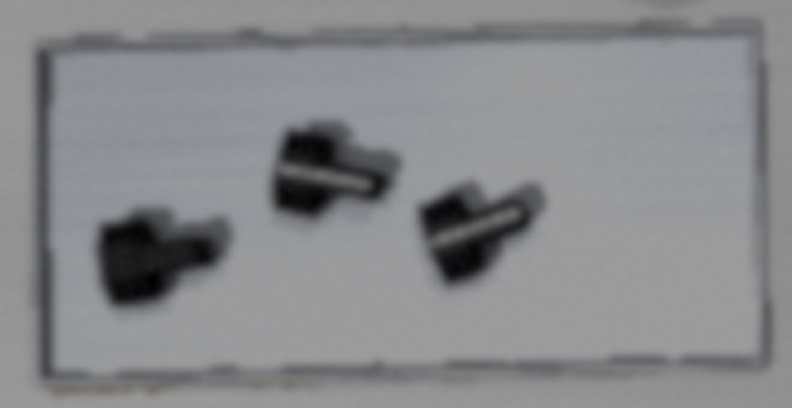

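Right and middle knobs show the white pointer line up (crop (432–520, 240–212) and (285–372, 170–187)); the left knob shows none (pointer down). Now to the wrist camera, first over the shafts.

```bash
cat >> h.py <<'E'
def plan(pos,rpy=None,Rm=None,P0=None,R0=None):
    """rotate in place then shift; prints total rotvec (rad, tool) & shift (mm, tool after turn)"""
    s=bot.get_state()
    p=np.array(s['tcp_pos']) if P0 is None else np.array(P0)
    A=R.from_euler('xyz',s['eef_rot'],degrees=True) if R0 is None else R0
    B=Rm if Rm is not None else (A if rpy is None else R.from_euler('xyz',rpy,degrees=True))
    rv=(A.inv()*B).as_rotvec(); sh=B.inv().apply((np.array(pos)-p)*1000)
    n=int(np.ceil(np.linalg.norm(rv)/.12)); m=int(np.ceil(np.linalg.norm(sh)/40))
    print('turn',rv.round(3),'rows',n,(rv/max(n,1)).round(4),'| shift',sh.round(1),'rows',m,(sh/max(m,1)).round(2))
    return np.array(pos),B
E
python3 - <<'E'
from h import *
plan([.52,-.2,.256])
E
```

```text
turn [0. 0. 0.] rows 0 [0. 0. 0.] | shift [ 3.731e+02 -2.109e+02 -2.000e-01] rows 11 [ 3.392e+01 -1.917e+01 -1.000e-02]
```

Call:
{"method": "move_arm", "body": {"rows": [[100,[34,-19.2,0],[0,0,0]],[100,[34,-19.2,0],[0,0,0]],[100,[34,-19.2,0],[0,0,0]],[100,[34,-19.2,0],[0,0,0]],[100,[34,-19.2,0],[0,0,0]],[100,[34,-19.2,0],[0,0,0]],[100,[34,-19.2,0],[0,0,0]],[100,[34,-19.2,0],[0,0,0]]]}}

```text
t: 0.82
tcp_pos: [0.4565, -0.2953, 0.2562]
eef_rot: [-180.0, 0.0, 26.9]
force: [1.2, -0.4, -0.1]
gripper_width: 1.003
gripper_force: 0.0
```

Call:
{"method": "move_arm", "body": {"rows": [[100,[34,-19.2,0],[0,0,0]],[100,[34,-19.2,0],[0,0,0]],[100,[34,-19.2,0],[0,0,0]],[100,[0,0,0],[0,0,0]],[100,[0,0,0],[0,0,0]],[100,[0,0,0],[0,0,0]]]}}

```text
t: 1.32
tcp_pos: [0.5206, -0.1999, 0.256]
eef_rot: [-180.0, 0.0, 26.9]
force: [-0.0, -0.5, -0.2]
gripper_width: 1.003
gripper_force: 0.0
```

```bash
python3 - <<'E'
from h import *
import pickle
c=snap('wrist','w1.png');pickle.dump(c,open('w1.pkl','wb'))
s=bot.get_state();print(s['tcp_pos'],s['eef_rot'],s['joint_positions'].round(1))
plan([.48,.26,.256])
E
```

```text
[ 0.5201456  -0.20087547  0.25600399] [-1.79998849e+02  5.47985578e-02  2.68278573e+01] [ 29.   14.3 -13.6  88.9   3.5  77.3 -48.1]
turn [0. 0. 0.] rows 0 [0. 0. 0.] | shift [ 1.722e+02 -4.294e+02 -2.000e-01] rows 12 [ 1.435e+01 -3.578e+01 -1.000e-02]
```

View pics/w1.png

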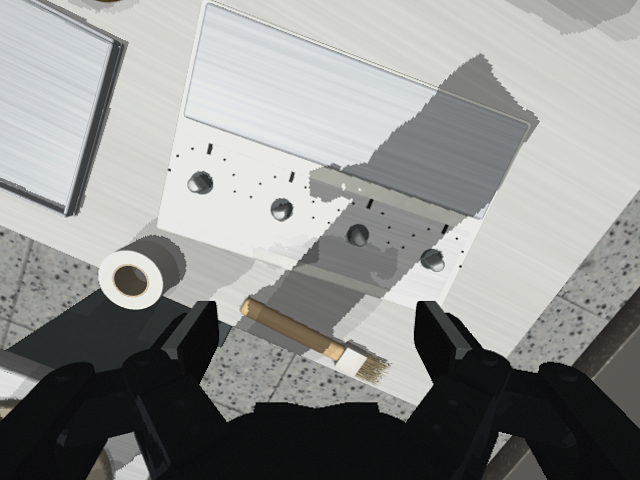

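Wrist view: shafts at (200,183), (281,210), (357,235), (432,260); off dashes at (210,149), (292,177), (370,204), (445,230). I'll enlarge the shafts and move on to the tray.

```bash
python3 - <<'E'
from h import *
import pickle
c=pickle.load(open('w1.pkl','rb'))
im=c['pixels'][:,:,::-1]
tiles=[cv2.resize(im[v-25:v+25,u-25:u+25],(300,300),interpolation=cv2.INTER_CUBIC) for u,v in [(200,183),(281,210),(357,235),(432,260)]]
cv2.imwrite('pics/sh.png',np.vstack([np.hstack(tiles[:2]),np.hstack(tiles[2:])]))
d=onz(c,[(210,149),(292,177),(370,204),(445,230)],.05); print('dash',d.round(4).tolist())
b=onz(c,[(200,183),(281,210),(357,235),(432,260)],.062); print('shaft',b.round(4).tolist())
E
```

```text
dash [[0.5373, -0.0818, 0.05], [0.549, -0.1611, 0.05], [0.5601, -0.2405, 0.05], [0.5713, -0.3202, 0.05]]
shaft [[0.5068, -0.088, 0.062], [0.5179, -0.1655, 0.062], [0.5291, -0.2415, 0.062], [0.5403, -0.3201, 0.062]]
```

View pics/sh.png

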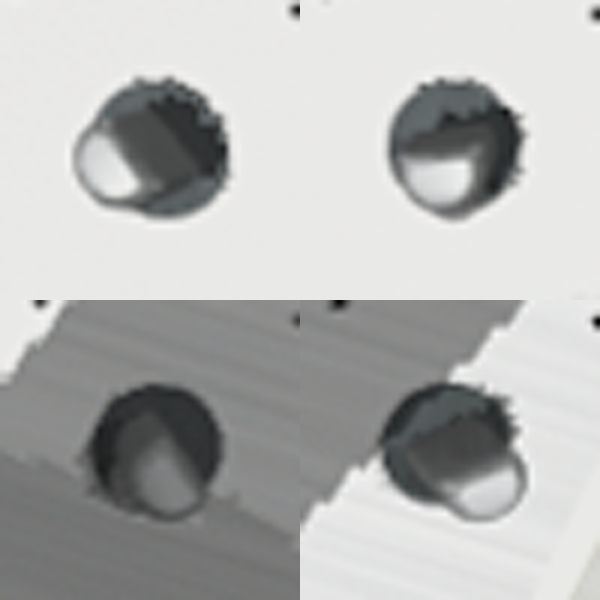

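Call:
{"method": "move_arm", "body": {"rows": [[100,[14.4,-35.8,0],[0,0,0]],[100,[14.4,-35.8,0],[0,0,0]],[100,[14.4,-35.8,0],[0,0,0]],[100,[14.4,-35.8,0],[0,0,0]],[100,[14.4,-35.8,0],[0,0,0]],[100,[14.4,-35.8,0],[0,0,0]],[100,[14.4,-35.8,0],[0,0,0]],[100,[14.4,-35.8,0],[0,0,0]]]}}

```text
t: 2.03
tcp_pos: [0.4937, 0.1075, 0.2566]
eef_rot: [180.0, -0.0, 26.7]
force: [1.0, 0.1, 0.2]
gripper_width: 1.001
gripper_force: 0.0
```

Call:
{"method": "move_arm", "body": {"rows": [[100,[14.4,-35.8,0],[0,0,0]],[100,[14.4,-35.8,0],[0,0,0]],[100,[14.4,-35.8,0],[0,0,0]],[100,[14.4,-35.8,0],[0,0,0]],[100,[0,0,0],[0,0,0]],[100,[0,0,0],[0,0,0]],[100,[0,0,0],[0,0,0]]]}}

```text
t: 2.62
tcp_pos: [0.4812, 0.2599, 0.256]
eef_rot: [180.0, 0.0, 26.8]
force: [0.3, -0.5, 0.7]
gripper_width: 0.995
gripper_force: 0.0
```

```bash
python3 - <<'E'
from h import *
import pickle
c=snap('wrist','w2.png');pickle.dump(c,open('w2.pkl','wb'))
s=bot.get_state();print(s['tcp_pos'],s['eef_rot'],s['joint_positions'].round(1))
E
```

```text
[0.48145902 0.25923584 0.25610201] [1.79938229e+02 2.74796907e-02 2.67097778e+01] [  -4.8   15.1  -32.6   89.8    8.3   77.6 -101.5]
```

View pics/w2.png

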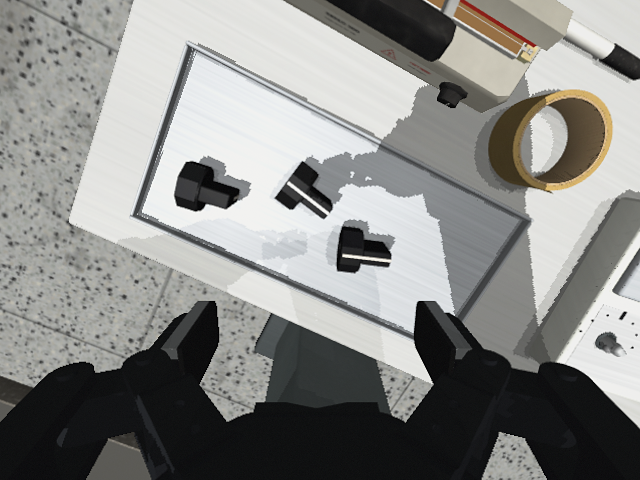

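Three knobs in the tray: mid with line (288,183)–(327,216), right with line (343,256)–(390,265), left (175–238, 165–210) without line. Refine by enlargement.

```bash
python3 - <<'E'
from h import *
import pickle
c=pickle.load(open('w2.pkl','rb')); im=c['pixels'][:,:,::-1]
g=im.max(2).astype(int)
# white lines: bright pixels enclosed by dark knob
dark=((g<75)*255).astype(np.uint8)
m=np.zeros_like(dark); m[120:300,150:420]=dark[120:300,150:420]
n,l,st,ce=cv2.connectedComponentsWithStats(m)
for i in range(1,n):
    if st[i,4]>100: print(st[i],ce[i].round(1))
for nm,(x0,y0,x1,y1) in dict(mid=(280,175,332,220),right=(338,250,396,270)).items():
    cl=cv2.morphologyEx(dark,cv2.MORPH_CLOSE,np.ones((9,9)))[y0:y1,x0:x1]
    er=cv2.erode(cl,np.ones((3,3)))
    ys,xs=np.nonzero((g[y0:y1,x0:x1]>120)&(cl>0)); pts=np.c_[xs+x0,ys+y0].astype(np.float32)
    P=onz(c,pts,.050); q=P[:,:2]; mu=q.mean(0); u=np.linalg.svd(q-mu)[2][0]; u=u*np.sign(-u[1])
    t=(q-mu)@u; r=np.abs((q-mu)@[-u[1],u[0]]); print(nm,len(t),'len',np.ptp(t),'wid',r.max(),'ang',np.degrees(np.arctan2(u[1],u[0])),'ends',mu+u*t.min(),mu+u*t.max())
a=np.hstack([cv2.resize(im[150:220,165:245],None,fx=4.9,fy=4.9,interpolation=cv2.INTER_CUBIC),cv2.resize(im[225:295,325:405],None,fx=4.9,fy=4.9,interpolation=cv2.INTER_CUBIC)])
cv2.imwrite('pics/k.png',a);print(a.shape)
w=pickle.load(open('w1.pkl','rb'))
ce=np.array([(200,183),(281,210),(357,235),(432,260)])-25
for i,(p,q) in {0:((118,122),(147,185)),1:((102,158),(172,152)),3:((150,190),(212,162))}.items():
    W=onz(w,np.array([p,q])/6+ce[i]-.5,.072)[:,:2]; d=W[1]-W[0]; nrm=np.array([-d[1],d[0]]);   # left-hand normal
    A=np.degrees(np.arctan2(nrm[1],nrm[0])); print('shaft',i,'flat normal',A,'len',np.linalg.norm(d),'mid',W.mean(0))
t=pickle.load(open('top.pkl','rb'))
print('dash chk top', proj(t,[[.5373,-.0818,.05],[.5713,-.3202,.05]]).round(1), proj(t,[[.5048,-.087,.068],[.5387,-.3246,.068]]).round(1))
E
```

```text
[150 120  19  55 211] [158.2 144.2]
[ 175  162   65   49 2066] [202.1 188.3]
[289 162  43  50 803] [309.4 184.4]
[275 184  52  34 519] [295.2 199.8]
[ 337  226   54   47 1493] [358.6 249.8]
[174 231 156  69 367] [243.8 262.5]
mid 209 len 0.04800752317631503 wid 0.015833710314838878 ang -100.98514230890761 ends [0.50315483 0.29973668] [0.49400678 0.25260882]
right 173 len 0.049331332709222755 wid 0.0072835375652812225 ang -70.23465424712123 ends [0.46187432 0.21877446] [0.47855664 0.17234946]
(343, 784, 3)
shaft 0 flat normal -43.1939468948706 len 0.009870872644315087 mid [ 0.50781932 -0.08789276]
shaft 1 flat normal 31.930073791044528 len 0.010771695265372468 mid [ 0.51865659 -0.16350712]
shaft 3 flat normal 53.838260690813385 len 0.010548859456125213 mid [ 0.54046194 -0.32127166]
dash chk top [[357.4 225. ]
 [449.9 211.1]] [[360.2 237.1]
 [453.9 223. ]]
```

View pics/k.png

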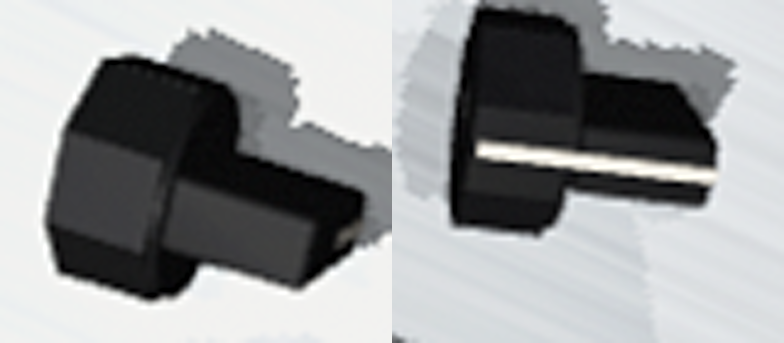

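Knob frames are clear; the left crop confirms its pointer is below (white on the end face's lower edge). Start with the right knob: 42° tilted grasp leaning to its top side, so it can be stood up afterwards.

```bash
cat >> h.py <<'E'
def fr(x,z):
    x=np.array(x,float);z=np.array(z,float);z/=np.linalg.norm(z);x-=z*(x@z);x/=np.linalg.norm(x)
    return R.from_matrix(np.c_[x,np.cross(z,x),z])
UP=np.array([0,0,1.])
def pick(u0,u1,th=42,d=40,back=12):
    a=(u1-u0)/np.linalg.norm(u1-u0); L=np.linalg.norm(u1-u0)*1000
    print('len',L.round(1),'heading',np.degrees(np.arctan2(a[1],a[0])).round(1))
    c=np.array([*((u0+u1)/2)[:2],.027])+a*[1,1,0]*(d-26)/1000
    t=np.radians(th); B=fr(-a,-UP*np.cos(t)-a*np.sin(t)); z=B.as_matrix()[:,2]
    return c-z*back/1000,B,z
E
python3 - <<'E'
from h import *
import pickle
c=pickle.load(open('w2.pkl','rb'))
K={'left':[(178.3,185.5),(228.3,201.2)],'right':[(341.9,255.2),(391.3,261.3)],'mid':[(285.5,182.5),(328,217)]}
for k,v in K.items():
    u=onz(c,v,.05); p,B,z=pick(u[0],u[1]); print(k,u.round(4).tolist(),p.round(4))
    if k=='right': plan(p-z*.08,Rm=B); print('tool yaw/..',B.as_euler('xyz',degrees=True))
E
```

```text
len 49.2 heading -81.1
left [[0.4532, 0.3924, 0.05], [0.4608, 0.3438, 0.05]] [0.4604 0.3464 0.0359]
len 51.5 heading -70.6
right [[0.4618, 0.2187, 0.05], [0.4789, 0.1701, 0.05]] [0.4777 0.1736 0.0359]
turn [ 0.528  0.6   -1.373] rows 14 [ 0.0377  0.0429 -0.0981] | shift [-206.4  -32.    30.4] rows 6 [-34.4   -5.34   5.07]
tool yaw/.. [180.         -42.         109.41065143]
len 53.3 heading -102.5
mid [[0.5024, 0.3017, 0.05], [0.4908, 0.2497, 0.05]] [0.4918 0.2542 0.0359]
```

Call:
{"method": "move_arm", "body": {"rows": [[55,[0,0,0],[0.0377,0.0429,-0.0981]],[55,[0,0,0],[0.0377,0.0429,-0.0981]],[55,[0,0,0],[0.0377,0.0429,-0.0981]],[55,[0,0,0],[0.0377,0.0429,-0.0981]],[55,[0,0,0],[0.0377,0.0429,-0.0981]],[55,[0,0,0],[0.0377,0.0429,-0.0981]],[55,[0,0,0],[0.0377,0.0429,-0.0981]]]}}

```text
t: 3.25
tcp_pos: [0.4815, 0.259, 0.2567]
eef_rot: [-171.6, -21.0, 65.3]
force: [-0.4, -0.2, -0.4]
gripper_width: 0.547
gripper_force: 0.0
```

Call:
{"method": "move_arm", "body": {"rows": [[55,[0,0,0],[0.0377,0.0429,-0.0981]],[55,[0,0,0],[0.0377,0.0429,-0.0981]],[55,[0,0,0],[0.0377,0.0429,-0.0981]],[55,[0,0,0],[0.0377,0.0429,-0.0981]],[55,[0,0,0],[0.0377,0.0429,-0.0981]],[55,[0,0,0],[0.0377,0.0429,-0.0981]],[55,[0,0,0],[0.0377,0.0429,-0.0981]]]}}

```text
t: 3.83
tcp_pos: [0.4817, 0.2585, 0.2561]
eef_rot: [179.8, -42.1, 109.7]
force: [0.8, 0.3, -0.3]
gripper_width: 0.55
gripper_force: 0.0
```

Call:
{"method": "move_arm", "body": {"rows": [[55,[-34.4,-5.3,5],[0,0,0]],[55,[-34.4,-5.3,5],[0,0,0]],[55,[-34.4,-5.3,5],[0,0,0]],[55,[-34.4,-5.3,5],[0,0,0]],[55,[0,0,0],[0,0,0]],[55,[0,0,0],[0,0,0]]]}}

```text
t: 4.33
tcp_pos: [0.4906, 0.1669, 0.1473]
eef_rot: [-179.8, -42.1, 109.0]
force: [-0.4, 0.4, 1.5]
gripper_width: 0.552
gripper_force: 0.0
```

```bash
python3 - <<'E'
from h import *
s=bot.get_state();print(s['tcp_pos'],s['eef_rot'],s['joint_positions'].round(1))
p,B,z=pick(np.array([.4618,.2187,.05]),np.array([.4789,.1701,.05])); plan(p-z*.06,Rm=B)
c=snap('wrist','w3.png')
E
```

```text
[0.49062902 0.1669075  0.14732437] [-179.75160048  -42.08193893  109.03633821] [ 30.8  30.2 -38.   99.5 -24.1  69.4  25.3]
len 51.5 heading -70.6
turn [-0.    -0.001 -0.005] rows 1 [-0.0003 -0.0014 -0.0045] | shift [-66.6 -10.   29.9] rows 2 [-33.32  -5.    14.95]
```

View pics/w3.png

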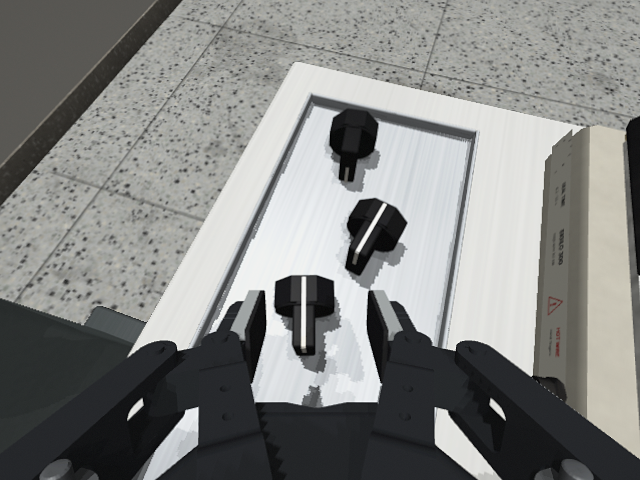

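The white line at (304,276)–(304,353) is parallel to the fingers, slightly left of their middle as planned. Go in and close.

Call:
{"method": "move_arm", "body": {"rows": [[55,[-33.3,-5,15],[0,0,-0.004]],[55,[-33.3,-5,15],[0,0,0]],[55,[0,0,20],[0,0,0]],[55,[0,0,20],[0,0,0]],[55,[0,0,0],[0,0,0]],[55,[0,0,0],[0,0,0]]]}}

```text
t: 4.88
tcp_pos: [0.4816, 0.1662, 0.0536]
eef_rot: [179.7, -42.1, 110.1]
force: [0.1, 1.0, 0.7]
gripper_width: 0.552
gripper_force: 0.0
```

```bash
python3 - <<'E'
from h import *
p,B,z=pick(np.array([.4618,.2187,.05]),np.array([.4789,.1701,.05])); plan(p,Rm=B)
c=eyes.read_camera('wrist'); g=c['pixels'].max(2)
cv2.imwrite('pics/w4.png',c['pixels'][:,:,::-1])
pts=proj(c,[[.4618,.2187,.05],[.4789,.1701,.05]]);print(pts)
for v in range(int(pts[0,1])-10,int(pts[1,1])+20,8):
    r=g[v,280:350]; xs=np.nonzero(r>110)[0]+280; print(v,xs.min() if len(xs) else 0,xs.max() if len(xs) else 0,len(xs))
E
```

```text
len 51.5 heading -70.6
turn [-0.003 -0.002  0.009] rows 1 [-0.003 -0.002  0.009] | shift [-5.6 -1.3 18.7] rows 1 [-5.63 -1.3  18.67]
[[314.79840603 214.96417001]
 [313.45348989 321.44698025]]
204 280 349 70
212 280 349 70
220 280 349 14
228 312 319 8
236 312 319 8
244 312 319 8
252 312 319 8
260 312 319 8
268 312 319 8
276 312 319 8
284 280 349 24
292 280 349 35
300 280 349 30
308 280 349 42
316 280 349 41
324 280 349 33
332 280 349 37
340 280 349 62
```

Call:
{"method": "move_arm", "body": {"rows": [[55,[-5,-1,9],[0,0,0.009]],[55,[0,0,9],[0,0,0]],[10,[0,0,0],[0,0,0]],[10,[0,0,0],[0,0,0]],[10,[0,0,0],[0,0,0]],[10,[0,0,0],[0,0,0]],[10,[0,0,0],[0,0,0]],[10,[0,0,0],[0,0,0]]]}}

```text
t: 5.6
tcp_pos: [0.4785, 0.1727, 0.0362]
eef_rot: [-179.8, -42.1, 109.3]
force: [0.7, -0.3, 1.1]
gripper_width: 0.176
gripper_force: 58.5
```

```bash
python3 - <<'E'
from h import *
s=bot.get_state();print(s['tcp_pos'],s['eef_rot'],s['gripper_width'],s['gripper_force'],s['force'])
E
```

```text
[0.47850448 0.1726829  0.03616407] [-179.82107737  -42.06871888  109.26478986] 0.1756869606985189 58.54711174964905 [ 0.67441643 -0.2759308   1.06070851]
```

Call:
{"method": "move_arm", "body": {"rows": [[10,[12.3,0,-13.6],[0,0,0]],[10,[24.5,0,-27.2],[0,0,0]],[10,[24.5,0,-27.2],[0,0,0]],[10,[12.3,0,-13.6],[0,0,0]],[10,[0,0,0],[0,-0.12,0]],[10,[0,0,0],[0,-0.121,0]],[10,[0,0,0],[0,-0.121,0]],[10,[0,0,0],[0,-0.121,0]]]}}

```text
t: 6.27
tcp_pos: [0.4794, 0.1724, 0.1471]
eef_rot: [180.0, -14.1, 109.3]
force: [0.2, -0.8, -1.9]
gripper_width: 0.174
gripper_force: 58.5
```

Call:
{"method": "move_arm", "body": {"rows": [[10,[0,0,0],[0,-0.12,0]],[10,[0,0,0],[0,-0.121,0]],[10,[0,0,0],[0,-0.121,0]],[10,[0,0,0],[0,-0.121,0]],[10,[0,0,0],[0,-0.121,0]],[10,[0,0,0],[0,-0.121,0]],[10,[0,0,0],[0,-0.121,0]],[10,[0,0,0],[0,-0.121,0]]]}}

```text
t: 6.93
tcp_pos: [0.4788, 0.1741, 0.1471]
eef_rot: [179.9, 41.3, 109.4]
force: [0.5, -0.5, -0.7]
gripper_width: 0.176
gripper_force: 58.6
```

Call:
{"method": "move_arm", "body": {"rows": [[10,[0,0,0],[0,-0.12,0]],[10,[0,0,0],[0,0,0]],[10,[0,0,0],[0,0,0]]]}}

```text
t: 7.18
tcp_pos: [0.4774, 0.1743, 0.1441]
eef_rot: [-179.4, 47.8, 110.0]
force: [0.6, -1.1, -0.0]
gripper_width: 0.172
gripper_force: 58.6
```

```bash
cat >> h.py <<'E'
def stand(cxy,a,th=42,d=40,back=12,gap=1):
    t=np.radians(th); z=a*np.cos(t)-UP*np.sin(t); B=fr(-a,-UP) if 0 else fr(-UP*np.cos(t)-a*np.sin(t),z)
    return np.array([*cxy,.004+(d+gap)/1000])-z*back/1000,B
def hd(deg): return np.array([np.cos(np.radians(deg)),np.sin(np.radians(deg)),0])
E
python3 - <<'E'
from h import *
s=bot.get_state();print(s['tcp_pos'],s['eef_rot'],s['joint_positions'].round(1),s['gripper_width'],s['gripper_force'])
c=snap('scene','s1.png');c=snap('wrist','w5.png')
p,B=stand((.485,.125),hd(-70.6)); print(p,B.as_euler('xyz',degrees=True)); plan(p+[0,0,.04],Rm=B)
E
```

```text
[0.47738676 0.17432023 0.14409028] [-179.43229866   47.75267352  110.02569071] [-27.6  30.  -27.4 100.6  49.6  90.1 -53.2] 0.17167517024748455 58.576111793518066
[0.48203787 0.13341141 0.05302957] [180.   48.  109.4]
turn [-0.002 -0.005  0.001] rows 1 [-0.0024 -0.0049  0.0008] | shift [ 14.2 -10.   63.6] rows 2 [ 7.09 -5.01 31.82]
```

View pics/s1.png

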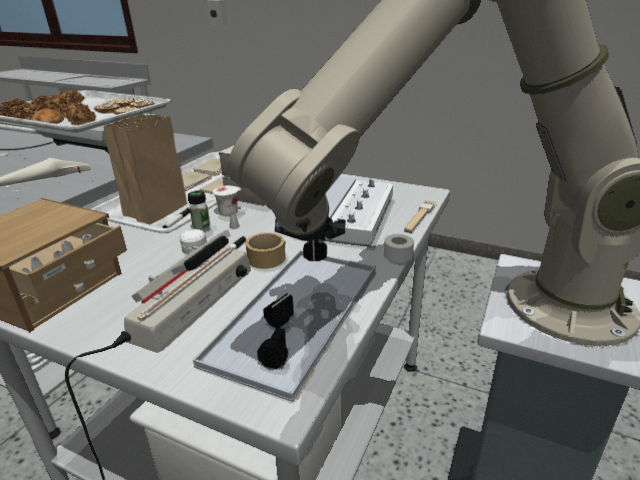

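The knob hangs upright under the gripper at (316,248), other knobs untouched. Lower it onto the tray floor.

Call:
{"method": "move_arm", "body": {"rows": [[10,[7.1,-5,31.8],[0,-0.005,0]],[10,[7.1,-5,31.8],[0,0,0]],[10,[9.7,0,8.7],[0,0,0]],[10,[9.7,0,8.7],[0,0,0]],[10,[7,0,6.3],[0,0,0]],[10,[0,0,0],[0,0,0]],[10,[0,0,0],[0,0,0]],[10,[0,0,0],[0,0,0]]]}}

```text
t: 7.95
tcp_pos: [0.4818, 0.1348, 0.0581]
eef_rot: [-179.9, 48.1, 109.5]
force: [0.3, 0.3, -0.3]
gripper_width: 0.175
gripper_force: 58.7
```

```bash
python3 - <<'E'
from h import *
s=bot.get_state();print(s['force'],s['joint_positions'].round(1),s['gripper_width'],s['gripper_force'])
p,B=stand((.485,.125),hd(-70.6),gap=0); plan(p,Rm=B)
c=snap('scene','s2.png')
E
```

```text
[ 0.30618638  0.31851693 -0.26459439] [-26.1  35.5 -25.  106.3  54.3  81.8 -59.9] 0.17532608942652284 58.6535382270813
turn [-0.     0.002  0.001] rows 1 [-0.0004  0.0017  0.0013] | shift [ 3.6 -0.3  5.1] rows 1 [ 3.62 -0.27  5.06]
```

Step down until contact.

Call:
{"method": "move_arm", "body": {"rows": [[10,[1.5,0,1.3],[0,0,0]],[10,[0,0,0],[0,0,0]],[10,[0.7,0,0.7],[0,0,0]],[10,[0,0,0],[0,0,0]]]}}

```text
t: 8.33
tcp_pos: [0.4817, 0.1343, 0.0555]
eef_rot: [-179.9, 48.2, 109.5]
force: [-3.0, 0.8, 8.3]
gripper_width: 0.176
gripper_force: 59.6
```

Call:
{"method": "move_arm", "body": {"rows": [[10,[0.7,0,0.7],[0,0,0]],[10,[0,0,0],[0,0,0]],[10,[0.7,0,0.7],[0,0,0]],[10,[0,0,0],[0,0,0]]]}}

```text
t: 8.67
tcp_pos: [0.4817, 0.1343, 0.0554]
eef_rot: [-180.0, 48.3, 109.4]
force: [-8.5, 3.6, 23.9]
gripper_width: 0.177
gripper_force: 61.7
```

Call:
{"method": "move_arm", "body": {"rows": [[10,[0.7,0,0.7],[0,0,0]],[10,[0,0,0],[0,0,0]]]}}

```text
t: 8.83
tcp_pos: [0.4817, 0.1343, 0.0554]
eef_rot: [180.0, 48.4, 109.4]
force: [-11.5, 3.4, 31.0]
gripper_width: 0.172
gripper_force: 62.7
```

Contact (31 N). Relieve, release, retract, and bring the tool upright above the knob.

Call:
{"method": "move_arm", "body": {"rows": [[10,[-1.8,0,-1.6],[0,0,0]],[10,[0,0,0],[0,0,0]],[55,[0,0,0],[0,0,0]],[55,[0,0,0],[0,0,0]],[55,[0,0,0],[0,0,0]],[55,[0,0,0],[0,0,0]],[55,[0,0,-20],[0,0,0]],[55,[0,0,-40],[0,0,0]]]}}

```text
t: 9.5
tcp_pos: [0.4663, 0.171, 0.092]
eef_rot: [-179.3, 48.4, 109.6]
force: [1.4, 0.2, -0.3]
gripper_width: 0.553
gripper_force: 0.0
```

Call:
{"method": "move_arm", "body": {"rows": [[55,[0,0,-40],[0,0,0]],[55,[-30,0,0],[0,0.12,0]],[55,[-30,0,0],[0,0.12,0]],[55,[0,0,0],[0,0.12,0]],[55,[0,0,0],[0,0.12,0]],[55,[0,0,0],[0,0.12,0]],[55,[0,0,0],[0,0.12,0]],[55,[0,0,0],[0,0.12,0]]]}}

```text
t: 10.17
tcp_pos: [0.4719, 0.1642, 0.1639]
eef_rot: [179.9, -0.2, 109.4]
force: [-0.4, 0.4, -0.9]
gripper_width: 0.547
gripper_force: 0.0
```

```bash
python3 - <<'E'
from h import *
s=bot.get_state();print(s['tcp_pos'],s['eef_rot'],s['joint_positions'].round(1))
plan([.485,.125,.18],rpy=[180,0,109.4])
snap('scene','s3.png')
E
```

```text
[0.4718952  0.16420629 0.16390196] [179.91085964  -0.24184255 109.4148749 ] [  6.2  13.2 -32.8 104.1   7.6  64.8  -9.7]
turn [ 0.002 -0.004  0.   ] rows 1 [ 0.0016 -0.0042  0.0003] | shift [-41.3  -0.7 -16.1] rows 2 [-20.67  -0.33  -8.05]
```

```bash
python3 - <<'E'
from h import *
c=snap('wrist','w6.png'); a=hd(-70.6)
P=np.array([.485,.125,.056]); 
print(proj(c,[P,P-a*.023,P+a*.023]))
E
```

```text
[[315.55173663 298.36217788]
 [315.29277149 269.09976111]
 [315.79785087 326.18954758]]
```

View pics/w6.png

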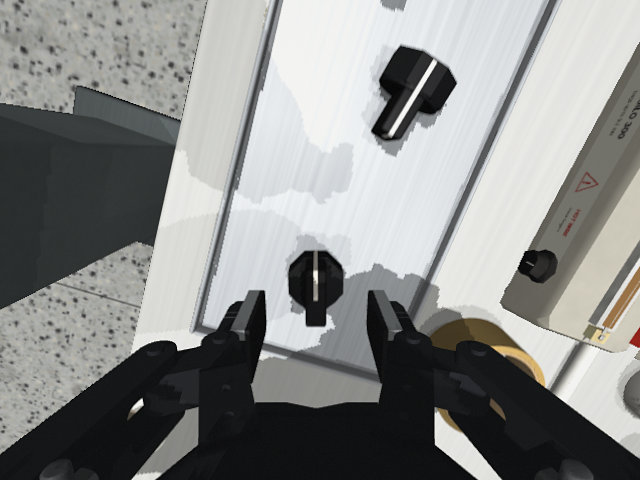

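Knob stands upright at (316,298), line pointing up in the picture as expected, matching the prediction (269–326). Regrasp vertically.

Call:
{"method": "move_arm", "body": {"rows": [[55,[-20.7,-0.3,0],[0,-0.004,0]],[55,[-20.7,-0.3,0],[0,0,0]],[55,[0,0,35],[0,0,0]],[55,[0,0,35],[0,0,0]],[55,[0,0,30],[0,0,0]],[55,[0,0,10],[0,0,0]],[55,[0,0,0],[0,0,0]],[55,[0,0,0],[0,0,0]]]}}

```text
t: 10.93
tcp_pos: [0.484, 0.1249, 0.0528]
eef_rot: [-179.8, 0.3, 109.5]
force: [0.3, 0.5, -0.0]
gripper_width: 0.554
gripper_force: 0.0
```

```bash
python3 - <<'E'
from h import *
s=bot.get_state();print(s['force'])
plan([.485,.125,.052],rpy=[180,0,109.4])
E
```

```text
[ 0.25421341  0.52109934 -0.04841599]
turn [-0.004  0.005  0.002] rows 1 [-0.0037  0.0049  0.0017] | shift [-0.2  1.   0.8] rows 1 [-0.25  1.    0.8 ]
```

Call:
{"method": "move_arm", "body": {"rows": [[55,[0,1,0.8],[0,0,0]],[10,[0,0,0],[0,0,0]],[10,[0,0,0],[0,0,0]],[10,[0,0,0],[0,0,0]],[10,[0,0,0],[0,0,0]],[10,[0,0,0],[0,0,0]],[10,[0,0,-10],[0,0,0]],[10,[0,0,-30],[0,0,0]]]}}

```text
t: 11.6
tcp_pos: [0.4824, 0.1235, 0.0893]
eef_rot: [-179.4, 0.2, 109.4]
force: [0.7, -1.3, -0.5]
gripper_width: 0.178
gripper_force: 58.6
```

Call:
{"method": "move_arm", "body": {"rows": [[10,[0,0,-40],[0,0,0.121]],[10,[0,0,-40],[0,0,0.121]],[10,[0,0,-28],[0,0,0.121]],[10,[0,0,0],[0,0,0.121]],[10,[0,0,0],[0,0,0.121]],[10,[0,0,0],[0,0,0.121]],[10,[0,0,0],[0,0,0.121]],[10,[0,0,0],[0,0,0.121]]]}}

```text
t: 12.27
tcp_pos: [0.4851, 0.1251, 0.2006]
eef_rot: [179.9, 0.3, 53.6]
force: [0.1, 0.3, 0.4]
gripper_width: 0.176
gripper_force: 58.6
```

```bash
python3 - <<'E'
from h import *
s=bot.get_state();print(s['tcp_pos'],s['eef_rot'],s['gripper_width'],s['gripper_force'])
plan([.509,-.365,.2],rpy=[180,0,54])
E
```

```text
[0.48508185 0.12510434 0.20059404] [179.86330001   0.26219454  53.60227063] 0.1763728599324192 58.64402711391449
turn [ 0.002  0.005 -0.007] rows 1 [ 0.0024  0.0046 -0.0069] | shift [-382.4  307.4    0.6] rows 13 [-29.42  23.65   0.05]
```

Call:
{"method": "move_arm", "body": {"rows": [[10,[-29.4,23.7,0],[0,0.004,-0.007]],[10,[-29.4,23.7,0],[0,0,0]],[10,[-29.4,23.7,0],[0,0,0]],[10,[-29.4,23.7,0],[0,0,0]],[10,[-29.4,23.7,0],[0,0,0]],[10,[-29.4,23.7,0],[0,0,0]],[10,[-29.4,23.7,0],[0,0,0]]]}}

```text
t: 12.85
tcp_pos: [0.4995, -0.1405, 0.2014]
eef_rot: [179.8, 0.0, 54.4]
force: [0.6, 0.3, -0.6]
gripper_width: 0.175
gripper_force: 63.7
```

Call:
{"method": "move_arm", "body": {"rows": [[10,[-29.4,23.7,0],[0,0,0]],[10,[-29.4,23.7,0],[0,0,0]],[10,[-29.4,23.7,0],[0,0,0]],[10,[-29.4,23.7,0],[0,0,0]],[10,[-29.4,23.7,0],[0,0,0]],[10,[-29.4,23.7,0],[0,0,0]],[10,[0,0,0],[0,0,0]],[10,[0,0,0],[0,0,0]]]}}

```text
t: 13.52
tcp_pos: [0.5111, -0.368, 0.2007]
eef_rot: [179.9, 0.1, 54.1]
force: [0.1, -0.4, -1.5]
gripper_width: 0.179
gripper_force: 63.9
```

```bash
python3 - <<'E'
from h import *
import pickle
s=bot.get_state();print(s['tcp_pos'],s['eef_rot'],s['joint_positions'].round(1),s['gripper_width'])
c=snap('wrist','w7.png');pickle.dump(c,open('w7.pkl','wb'))
q=proj(c,[.5387,-.3246,.072])[0];print(q)
im=c['pixels'][:,:,::-1];u,v=q.astype(int)
t1=cv2.resize(im[v-35:v+35,u-35:u+35],(560,560),interpolation=cv2.INTER_CUBIC)
t0=cv2.resize(im[:, :],(240,180))
cv2.imwrite('pics/w7c.png',np.hstack([t1,np.vstack([t0,cv2.resize(im[220:400,240:400],(240,270)),np.zeros((110,240,3),np.uint8)])]));print(u-35,v-35)
E
```

```text
[ 0.51111651 -0.36800464  0.20074044] [1.79922693e+02 8.61925276e-02 5.40685787e+01] [37.1 24.4 -5.9 82.3  2.6 73.4 -5. ] 0.17945573567535386
[310.05874009 174.1068361 ]
275 139
```

View pics/w7c.png

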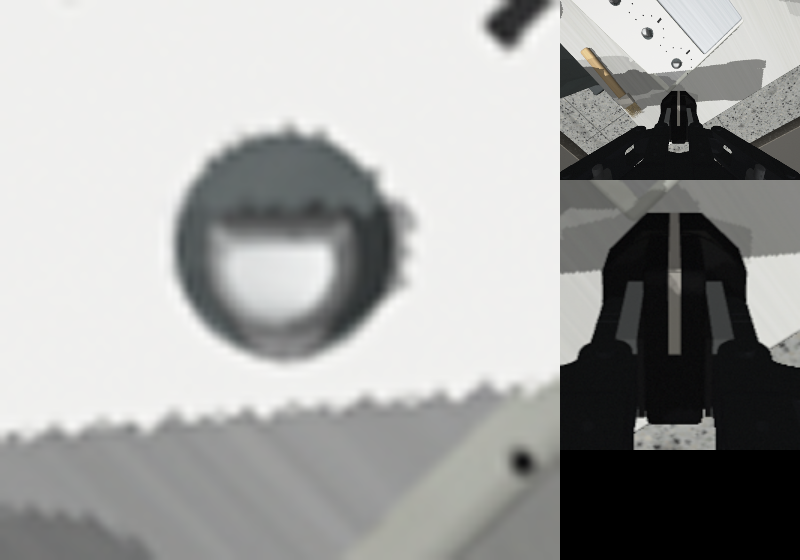

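Shaft 3's flat faces straight up in the crop (chord y≈222), centred at (281,276) in crop → (310.1,173.5), agreeing with prediction (310.1,174.1). The knob is held straight, line at column 317. Check held offset, then plan insertion.

```bash
python3 - <<'E'
from h import *
import pickle
c=pickle.load(open('w7.pkl','rb'))
s=bot.get_state();p=s['tcp_pos'];k=hd(54)
for o in (-.002,0,.002): print(o,proj(c,[p+k*(o+.023)+[0,0,.004],p+k*(o-.023)+[0,0,.004],p+k*(o+.023)+[0,0,-.048]]).round(1).tolist())
g=c['pixels'].max(2); print(g[230:400:3,317].tolist()); print(g[230:400:3,312].tolist())
plan([.5387,-.3246,.13],rpy=[180,0,54])
E
```

```text
-0.002 [[311.7, 281.7], [312.0, 386.4], [312.8, 242.1]]
0 [[311.7, 276.6], [311.9, 382.3], [312.8, 238.4]]
0.002 [[311.7, 271.5], [311.9, 378.1], [312.8, 234.6]]
[114, 115, 113, 112, 85, 88, 86, 86, 86, 87, 86, 87, 86, 87, 86, 85, 83, 112, 159, 148, 134, 138, 101, 99, 99, 99, 99, 100, 99, 99, 99, 99, 99, 99, 99, 95, 12, 10, 15, 14, 12, 9, 12, 12, 12, 10, 6, 12, 15, 16, 18, 165, 169, 156, 123, 98, 134]
[113, 112, 113, 114, 11, 16, 23, 32, 32, 35, 46, 47, 47, 62, 62, 61, 62, 79, 94, 101, 91, 74, 76, 75, 71, 72, 71, 72, 72, 72, 71, 72, 72, 72, 72, 69, 12, 13, 11, 11, 9, 13, 13, 9, 14, 13, 10, 10, 13, 17, 16, 183, 164, 163, 163, 146, 138]
turn [0.001 0.    0.004] rows 1 [0.0013 0.0003 0.0044] | shift [48.8 -2.6 70.9] rows 3 [16.27 -0.86 23.63]
```

The jaw centre line appears ~5 px right of its prediction, hinting at a ~2 mm wrist-camera bias. One more look at shaft 3 with another yaw resolves it.

```bash
python3 - <<'E'
from h import *
plan(np.array([.5387,-.3246,.2])-.055*hd(-16),rpy=[180,0,-16])
E
```

```text
turn [ 1.000e-03 -1.000e-03  1.226e+00] rows 11 [ 1.000e-04 -0.000e+00  1.115e-01] | shift [-40.7 -46.7   0.9] rows 2 [-20.37 -23.37   0.44]
```

Call:
{"method": "move_arm", "body": {"rows": [[10,[0,0,0],[0,0,0.1225]],[10,[0,0,0],[0,0,0.1225]],[10,[0,0,0],[0,0,0.1225]],[10,[0,0,0],[0,0,0.1225]],[10,[0,0,0],[0,0,0.1225]],[10,[0,0,0],[0,0,0.1225]],[10,[0,0,0],[0,0,0.1225]],[10,[0,0,0],[0,0,0.1225]]]}}

```text
t: 14.23
tcp_pos: [0.5133, -0.3628, 0.2016]
eef_rot: [180.0, -0.1, -2.0]
force: [-0.1, 0.5, -0.3]
gripper_width: 0.173
gripper_force: 64.0
```

Call:
{"method": "move_arm", "body": {"rows": [[10,[0,0,0],[0,0,0.1225]],[10,[0,0,0],[0,0,0.1225]],[10,[-20.4,-23.4,0],[0,0,0]],[10,[-20.4,-23.4,0],[0,0,0]],[10,[0,0,0],[0,0,0]],[10,[0,0,0],[0,0,0]],[10,[0,0,0],[0,0,0]]]}}

```text
t: 14.82
tcp_pos: [0.4867, -0.3078, 0.2017]
eef_rot: [179.9, -0.2, -15.7]
force: [0.6, -0.2, -0.5]
gripper_width: 0.177
gripper_force: 64.0
```

```bash
python3 - <<'E'
from h import *
import pickle
s=bot.get_state();print(s['tcp_pos'],s['eef_rot'],s['gripper_width'])
c=snap('wrist','w8.png');pickle.dump(c,open('w8.pkl','wb'))
q=proj(c,[.5387,-.3246,.05])[0];print(q, proj(c,[.5387,-.3246,.072]))
im=c['pixels'][:,:,::-1];u,v=q.round().astype(int)
t1=cv2.resize(im[v-35:v+35,u-35:u+35],(560,560),interpolation=cv2.INTER_CUBIC)
cv2.imwrite('pics/w8c.png',t1);print(u-35,v-35)
# skirt disc ("collar") and dash in both views
for f in ('w7.pkl','w8.pkl'):
    c=pickle.load(open(f,'rb')); g=c['pixels'].max(2)
    P=np.array([.5713,-.3202,.05]); q=proj(c,P)[0].round().astype(int)
    w=g[q[1]-14:q[1]+14,q[0]-14:q[0]+14]; m=(w<90).astype(np.uint8); n,l,st,ce=cv2.connectedComponentsWithStats(m)
    for i in range(1,n):
        if st[i,4]>15: print(f,'dash',st[i].tolist(),onz(c,[ce[i]+q-14],.05).round(4))
E
```

```text
[ 0.48666603 -0.3078129   0.20171896] [ 1.79925817e+02 -1.75816089e-01 -1.57190509e+01] 0.17687371712482194
[317.01242368 170.29463126] [[317.12563936 172.38097333]]
282 135
w7.pkl dash [9, 6, 11, 10, 38] [[ 0.5722 -0.3182  0.05  ]]
w8.pkl dash [8, 7, 8, 14, 55] [[ 0.5721 -0.3186  0.05  ]]
```

View pics/w8c.png

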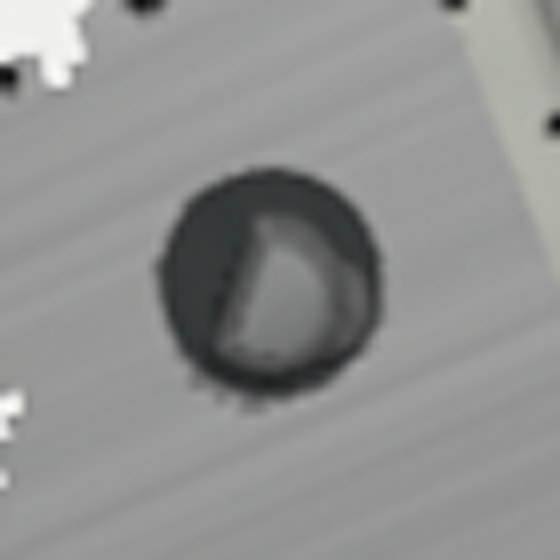

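The dash agrees between both yaws (0.5722,−0.3184) within 0.4 mm, so the camera is fine at that depth; collar centre (271,283) in the crop shifts shaft 3 to ≈(0.539,−0.3235), flat heading ≈55°. Go above it and insert.

```bash
python3 - <<'E'
from h import *
import pickle
for f,uv in (('w7.pkl',(310.4,169.6)),('w8.pkl',(315.9,170.4))):
    print(onz(pickle.load(open(f,'rb')),[uv],.052).round(4))
plan([.539,-.3235,.14],rpy=[180,0,55])
E
```

```text
[[ 0.5397 -0.3231  0.052 ]]
[[ 0.539  -0.3238  0.052 ]]
turn [ 0.003 -0.002 -1.235] rows 11 [ 3.000e-04 -1.000e-04 -1.123e-01] | shift [17.8 51.4 61.6] rows 3 [ 5.94 17.15 20.53]
```

Call:
{"method": "move_arm", "body": {"rows": [[10,[0,0,0],[0,0,-0.1235]],[10,[0,0,0],[0,0,-0.1235]],[10,[0,0,0],[0,0,-0.1235]],[10,[0,0,0],[0,0,-0.1235]],[10,[0,0,0],[0,0,-0.1235]],[10,[0,0,0],[0,0,-0.1235]],[10,[0,0,0],[0,0,-0.1235]],[10,[0,0,0],[0,0,-0.1235]]]}}

```text
t: 15.53
tcp_pos: [0.4864, -0.3096, 0.2009]
eef_rot: [179.9, 0.0, 41.1]
force: [-0.2, -0.5, -0.8]
gripper_width: 0.171
gripper_force: 64.0
```

Call:
{"method": "move_arm", "body": {"rows": [[10,[0,0,0],[0,0,-0.1235]],[10,[0,0,0],[0,0,-0.1235]],[10,[18,17,0],[0,0,0]],[10,[0,17,20],[0,0,0]],[10,[0,17.4,20],[0,0,0]],[10,[0,0,0],[0,0,0]],[10,[0,0,0],[0,0,0]],[10,[0,0,0],[0,0,0]]]}}

```text
t: 16.2
tcp_pos: [0.5385, -0.3242, 0.1613]
eef_rot: [179.9, 0.0, 54.9]
force: [-0.2, -0.1, 0.6]
gripper_width: 0.178
gripper_force: 64.0
```

```bash
python3 - <<'E'
from h import *
plan([.5392,-.3235,.126],rpy=[180,0,55])
s=bot.get_state();print(s['force'],s['gripper_width'])
E
```

```text
turn [ 0.002  0.001 -0.002] rows 1 [ 0.0021  0.0008 -0.0022] | shift [ 1.   0.2 35.3] rows 1 [ 0.96  0.15 35.29]
[-0.1979424  -0.13560903  0.5583917 ] 0.1775402839882818
```

Call:
{"method": "move_arm", "body": {"rows": [[10,[1,0.2,15],[0.002,0,0]],[10,[0,0,15],[0,0,0]],[10,[0,0,5],[0,0,0]],[10,[0,0,0],[0,0,0]],[10,[0,0,3],[0,0,0]],[10,[0,0,3],[0,0,0]],[10,[0,0,0],[0,0,0]]]}}

```text
t: 16.78
tcp_pos: [0.5395, -0.3232, 0.1204]
eef_rot: [179.9, 0.0, 54.9]
force: [0.5, -0.3, -0.5]
gripper_width: 0.174
gripper_force: 64.0
```

Call:
{"method": "move_arm", "body": {"rows": [[10,[0,0,2],[0,0,0]],[10,[0,0,2],[0,0,0]],[10,[0,0,0],[0,0,0]]]}}

```text
t: 17.03
tcp_pos: [0.5392, -0.323, 0.1157]
eef_rot: [-180.0, 0.1, 54.9]
force: [-0.6, 0.5, -1.4]
gripper_width: 0.176
gripper_force: 64.0
```

Call:
{"method": "move_arm", "body": {"rows": [[10,[0,0,2],[0,0,0]],[10,[0,0,0],[0,0,0]]]}}

```text
t: 17.2
tcp_pos: [0.5392, -0.323, 0.1136]
eef_rot: [-180.0, 0.1, 54.9]
force: [0.2, 0.2, -1.5]
gripper_width: 0.177
gripper_force: 64.0
```

The shaft is entering the bore freely. Continue.

Call:
{"method": "move_arm", "body": {"rows": [[10,[0,0,2],[0,0,0]],[10,[0,0,2],[0,0,0]],[10,[0,0,0],[0,0,0]]]}}

```text
t: 17.45
tcp_pos: [0.5387, -0.3245, 0.1101]
eef_rot: [180.0, 0.1, 54.8]
force: [-2.1, -2.9, 1.9]
gripper_width: 0.173
gripper_force: 64.4
```

Call:
{"method": "move_arm", "body": {"rows": [[10,[0,0,2],[0,0,0]],[10,[0,0,2],[0,0,0]],[10,[0,0,0],[0,0,0]]]}}

```text
t: 17.7
tcp_pos: [0.5383, -0.3241, 0.105]
eef_rot: [-180.0, 0.1, 54.9]
force: [-2.3, -5.3, -2.7]
gripper_width: 0.178
gripper_force: 63.7
```

Call:
{"method": "move_arm", "body": {"rows": [[10,[0,0,2],[0,0,0]],[10,[0,0,2],[0,0,0]],[10,[0,0,0],[0,0,0]]]}}

```text
t: 17.95
tcp_pos: [0.5381, -0.3238, 0.1008]
eef_rot: [-179.9, 0.1, 54.9]
force: [-3.4, -4.2, -0.9]
gripper_width: 0.171
gripper_force: 64.0
```

Call:
{"method": "move_arm", "body": {"rows": [[10,[0,0,1],[0,0,0]],[10,[0,0,1],[0,0,0]],[10,[0,0,0],[0,0,0]]]}}

```text
t: 18.2
tcp_pos: [0.5383, -0.3239, 0.1005]
eef_rot: [-180.0, 0.1, 54.9]
force: [-6.9, -1.7, 9.5]
gripper_width: 0.174
gripper_force: 65.6
```

Call:
{"method": "move_arm", "body": {"rows": [[10,[0,0,1],[0,0,0]],[10,[0,0,1],[0,0,0]],[10,[0,0,0],[0,0,0]]]}}

```text
t: 18.45
tcp_pos: [0.5385, -0.324, 0.1003]
eef_rot: [180.0, 0.1, 54.9]
force: [-13.1, 1.3, 22.3]
gripper_width: 0.172
gripper_force: 67.3
```

Seated at the hard stop (TCP z 0.1003, 22 N). Compute the warmer yaw from dash centroids, then turn to off.

```bash
python3 - <<'E'
from h import *
import pickle
c=pickle.load(open('w1.pkl','rb')); g=c['pixels'].max(2); D=[]
for u,v in [(210,149),(292,177),(370,204),(445,230)]:
    w=g[v-9:v+10,u-9:u+10]; m=(w<(70)).astype(np.uint8); n,l,st,ce=cv2.connectedComponentsWithStats(m)
    i=1+np.argmin(np.linalg.norm(ce[1:]-9,axis=1)+100*(st[1:,4]<10)); p=ce[i]+[u-9,v-9]; D.append(onz(c,[p],.05)[0]); print(st[i],p)
D=np.array(D); print(D.round(4)); d=D[0]-D[3]; print(np.linalg.norm(d[:2]),'yaw',np.degrees(np.arctan2(d[1],d[0]))-90)
s=bot.get_state();print(s['tcp_pos'],s['eef_rot'],s['moment'])
E
```

```text
[ 7  4  4 10 26] [209.42307692 148.53846154]
[ 7  4  4 10 20] [291.45 176.7 ]
[ 6  4  6 10 32] [369.375   203.53125]
[ 6  4  6  9 31] [444.48387097 228.90322581]
[[ 0.5375 -0.0812  0.05  ]
 [ 0.549  -0.1605  0.05  ]
 [ 0.5603 -0.2397  0.05  ]
 [ 0.572  -0.3192  0.05  ]]
0.24048025062073136 yaw 8.254698931349182
[ 0.53845494 -0.32403128  0.10027957] [1.79976958e+02 1.23046764e-01 5.48524075e+01] [2.37316883e-01 2.92250138e+00 2.67061886e-03]
```

Call:
{"method": "move_arm", "body": {"rows": [[10,[0,0,-1.5],[0,0,0]],[10,[0,0,-1.5],[0,0,0]],[10,[0,0,0],[0,0,0.115]],[10,[0,0,0],[0,0,0.115]],[10,[0,0,0],[0,0,0.115]],[10,[0,0,0],[0,0,0.115]],[10,[0,0,0],[0,0,0.115]],[10,[0,0,0],[0,0,0.115]]]}}

```text
t: 19.12
tcp_pos: [0.538, -0.3233, 0.1006]
eef_rot: [-180.0, 0.2, 15.0]
force: [-6.8, -0.9, 4.8]
gripper_width: 0.176
gripper_force: 64.8
```

Call:
{"method": "move_arm", "body": {"rows": [[10,[0,0,0],[0,0,0.09]],[10,[0,0,0],[0,0,0.07]],[10,[0,0,0],[0,0,0]],[10,[0,0,0],[0,0,-0.04]],[10,[0,0,0],[0,0,0]],[10,[0,0,0],[0,0,0]]]}}

```text
t: 19.62
tcp_pos: [0.5379, -0.3231, 0.1006]
eef_rot: [-180.0, 0.2, 8.5]
force: [-7.2, -1.2, 5.9]
gripper_width: 0.18
gripper_force: 65.0
```

```bash
python3 - <<'E'
from h import *
s=bot.get_state();print(s['tcp_pos'],s['eef_rot'],s['force'])
E
```

```text
[ 0.5379291  -0.32305856  0.10061183] [-1.79972045e+02  1.71537114e-01  8.48843755e+00] [-7.24449527 -1.16254224  5.92351659]
```

Call:
{"method": "move_arm", "body": {"rows": [[45,[0,0,0],[0,0,0]],[45,[0,0,0],[0,0,0]],[45,[0,0,0],[0,0,0]],[45,[0,0,0],[0,0,0]],[45,[0,0,-20],[0,0,0]],[45,[0,0,-40],[0,0,0]],[45,[0,0,-40],[0,0,0]],[45,[0,0,-20],[0,0,0]]]}}

```text
t: 20.28
tcp_pos: [0.5409, -0.3234, 0.2263]
eef_rot: [179.8, -0.3, 8.5]
force: [1.0, -0.2, 1.6]
gripper_width: 0.449
gripper_force: 0.0
```

```bash
cat >> h.py <<'E'
def wline(c,P,r,z,th=115):
    """white line inside dark knob near projected P: fit on plane z -> ends, heading"""
    u,v=proj(c,P)[0].round().astype(int); g=c['pixels'].max(2)
    w=g[v-r:v+r,u-r:u+r]; dk=((w<75)*255).astype(np.uint8)
    n,l,st,ce=cv2.connectedComponentsWithStats(cv2.morphologyEx(dk,cv2.MORPH_CLOSE,np.ones((7,7))))
    i=1+np.argmin(np.linalg.norm(ce[1:]-r,axis=1)-st[1:,4]/50); body=(l==i).astype(np.uint8)
    m=((w>th)&(cv2.erode(body,np.ones((3,3)))>0)).astype(np.uint8)
    n2,l2,s2,c2=cv2.connectedComponentsWithStats(m,connectivity=8)
    if n2<2: print('no line; body',st[i],ce[i]+[u-r,v-r]); return
    j=1+np.argmax(s2[1:,4]); ys,xs=np.nonzero(l2==j)
    pt=np.c_[xs+u-r,ys+v-r]; q=onz(c,pt,z)[:,:2]; mu=q.mean(0); d=np.linalg.svd(q-mu)[2][0]; t=(q-mu)@d; w_=(q-mu)@[-d[1],d[0]]
    print('n',len(t),'len',np.ptp(t).round(4),'wid',np.ptp(w_).round(4),'head',np.degrees(np.arctan2(d[1],d[0])).round(1),'ends',(mu+d*t.min()).round(4),(mu+d*t.max()).round(4),'body',st[i],'px',pt.min(0),pt.max(0))
    return mu+d*t.min(),mu+d*t.max()
E
python3 - <<'E'
from h import *
s=bot.get_state();print(s['tcp_pos'],s['eef_rot'])
c=snap('wrist','w9.png'); wline(c,[.5384,-.3238,.104],45,.104)
c=snap('top','t2.png'); 
for P in ([.505,.285,.03],[.455,.375,.03]): wline(c,P,18,.05,110)
p,B,z=pick(np.array([.5027,.3007,.05]),np.array([.4922,.251,.05])); plan(p-z*.11+[0,0,.03],Rm=B)
E
```

```text
[ 0.5409276  -0.32344784  0.22625189] [179.76666886  -0.26756622   8.53298747]
n 127 len 0.0233 wid 0.0031 head -166.9 ends [ 0.5618 -0.3193] [ 0.5392 -0.3245] body [  18    0   63   73 2899] px [311 219] [316 249]
n 2 len 0.0026 wid 0.0 head -90.4 ends [0.5015 0.2974] [0.5014 0.2949] body [  8  11  24  18 259] px [210 240] [211 240]
no line; body [  7  10  25  18 293] [180.62116041 258.48122867]
len 50.8 heading -101.9
turn [ 0.453  0.637 -1.152] rows 12 [ 0.0377  0.053  -0.096 ] | shift [ 305.4 -167.3  381.2] rows 13 [ 23.49 -12.87  29.33]
```

Call:
{"method": "move_arm", "body": {"rows": [[55,[0,0,-4],[0.0377,0.053,-0.096]],[55,[0,0,-4],[0.0377,0.053,-0.096]],[55,[0,0,-4],[0.0377,0.053,-0.096]],[55,[0,0,-4],[0.0377,0.053,-0.096]],[55,[0,0,0],[0.0377,0.053,-0.096]],[55,[0,0,0],[0.0377,0.053,-0.096]],[55,[0,0,0],[0.0377,0.053,-0.096]],[55,[0,0,0],[0.0377,0.053,-0.096]]]}}

```text
t: 21.05
tcp_pos: [0.5382, -0.3242, 0.2366]
eef_rot: [-173.0, -28.4, 52.0]
force: [-0.2, 0.1, -0.0]
gripper_width: 0.55
gripper_force: 0.0
```

Call:
{"method": "move_arm", "body": {"rows": [[55,[0,0,0],[0.0377,0.053,-0.096]],[55,[0,0,0],[0.0377,0.053,-0.096]],[55,[0,0,0],[0.0377,0.053,-0.096]],[55,[0,0,0],[0.0377,0.053,-0.096]],[55,[23.5,-12.9,29.3],[0,0,0]],[55,[23.5,-12.9,29.3],[0,0,0]],[55,[23.5,-12.9,29.3],[0,0,0]],[55,[23.5,-12.9,29.3],[0,0,0]]]}}

```text
t: 21.72
tcp_pos: [0.5181, -0.1664, 0.2116]
eef_rot: [-179.2, -42.2, 77.4]
force: [1.6, 0.8, 0.6]
gripper_width: 0.552
gripper_force: 0.0
```

Call:
{"method": "move_arm", "body": {"rows": [[55,[23.5,-12.9,29.3],[0,0,0]],[55,[23.5,-12.9,29.3],[0,0,0]],[55,[23.5,-12.9,29.3],[0,0,0]],[55,[23.5,-12.9,29.3],[0,0,0]],[55,[23.5,-12.9,29.3],[0,0,0]],[55,[23.5,-12.9,29.3],[0,0,0]],[55,[23.5,-12.9,29.3],[0,0,0]]]}}

```text
t: 22.3
tcp_pos: [0.4828, 0.1062, 0.1715]
eef_rot: [-179.3, -42.1, 77.5]
force: [1.0, 0.5, -0.2]
gripper_width: 0.546
gripper_force: 0.0
```

Call:
{"method": "move_arm", "body": {"rows": [[55,[23.5,-12.9,29.3],[0,0,0]],[55,[23.5,-12.9,29.3],[0,0,0]],[55,[0,0,0],[0,0,0]],[55,[0,0,0],[0,0,0]]]}}

```text
t: 22.63
tcp_pos: [0.4718, 0.185, 0.16]
eef_rot: [-179.2, -42.1, 77.8]
force: [0.6, -0.8, -0.1]
gripper_width: 0.551
gripper_force: 0.0
```

```bash
python3 - <<'E'
from h import *
s=bot.get_state();print(s['tcp_pos'],s['eef_rot'],s['joint_positions'].round(1))
c=snap('wrist','w10.png'); print(proj(c,[.497,.276,.05]))
e=wline(c,[.497,.276,.05],70,.05)
if e:
    a,b=e
    if a[1]<b[1]: a,b=b,a
    p,B,z=pick(np.array([*a,.05]),np.array([*b,.05])); print(p.round(4)); plan(p-z*.06,Rm=B)
E
```

```text
[0.47176864 0.18497625 0.15998178] [-179.19565161  -42.08871931   77.78960409] [ 29.9  11.7 -31.8 119.  -46.8  51.7  17.4]
[[324.46282661 240.94237393]]
n 259 len 0.0511 wid 0.0038 head -101.1 ends [0.5036 0.2999] [0.4938 0.2497] body [  47   43   52   74 2597] px [324 215] [329 271]
len 51.1 heading -101.1
[0.4945 0.2532 0.0359]
turn [ 0.002 -0.001 -0.016] rows 1 [ 0.0017 -0.0013 -0.0162] | shift [-28.8   7.5  81.2] rows 3 [-9.61  2.5  27.06]
```

Call:
{"method": "move_arm", "body": {"rows": [[55,[-14.4,3.7,25],[0,0,-0.016]],[55,[-14.4,3.7,25],[0,0,0]],[55,[0,0,31],[0,0,0]],[55,[0,0,25],[0,0,0]],[55,[0,0,15],[0,0,0]],[55,[0,0,0],[0,0,0]],[55,[0,0,0],[0,0,0]]]}}

```text
t: 23.27
tcp_pos: [0.4928, 0.2384, 0.0508]
eef_rot: [-180.0, -42.1, 78.6]
force: [-0.3, 0.3, 1.5]
gripper_width: 0.549
gripper_force: 0.0
```

```bash
python3 - <<'E'
from h import *
p,B,z=pick(np.array([.5036,.2999,.05]),np.array([.4938,.2497,.05])); plan(p,Rm=B)
c=snap('wrist','w11.png'); wline(c,[.499,.276,.05],70,.05)
E
```

```text
len 51.1 heading -101.0
turn [ 0.004 -0.002 -0.004] rows 1 [ 0.0036 -0.0017 -0.0044] | shift [ 1.1 -1.2 21. ] rows 1 [ 1.07 -1.18 20.96]
no line; body [  25   22   91  118 6574] [311.91983572 246.40295102]
```

Call:
{"method": "move_arm", "body": {"rows": [[55,[1,-1.2,11],[0.003,-0.002,-0.004]],[55,[0,0,10],[0,0,0]],[10,[0,0,0],[0,0,0]],[10,[0,0,0],[0,0,0]],[10,[0,0,0],[0,0,0]],[10,[0,0,0],[0,0,0]],[10,[0,0,0],[0,0,0]],[10,[0,0,0],[0,0,0]]]}}

```text
t: 23.98
tcp_pos: [0.4945, 0.2539, 0.0366]
eef_rot: [179.8, -42.0, 79.1]
force: [-0.3, -0.9, 0.2]
gripper_width: 0.173
gripper_force: 58.5
```

Call:
{"method": "move_arm", "body": {"rows": [[10,[12.3,0,-13.6],[0,0,0]],[10,[24.5,0,-27.2],[0,0,0]],[10,[24.5,0,-27.2],[0,0,0]],[10,[12.3,0,-13.6],[0,0,0]],[10,[0,0,0],[0,-0.12,0]],[10,[0,0,0],[0,-0.121,0]],[10,[0,0,0],[0,-0.121,0]],[10,[0,0,0],[0,-0.121,0]]]}}

```text
t: 24.65
tcp_pos: [0.4939, 0.2532, 0.1465]
eef_rot: [179.9, -16.5, 79.0]
force: [-1.0, 0.3, -1.2]
gripper_width: 0.18
gripper_force: 58.6
```

Call:
{"method": "move_arm", "body": {"rows": [[10,[0,0,0],[0,-0.12,0]],[10,[0,0,0],[0,-0.121,0]],[10,[0,0,0],[0,-0.121,0]],[10,[0,0,0],[0,-0.121,0]],[10,[0,0,0],[0,-0.121,0]],[10,[0,0,0],[0,-0.121,0]],[10,[0,0,0],[0,-0.121,0]],[10,[0,0,0],[0,-0.121,0]]]}}

```text
t: 25.32
tcp_pos: [0.4929, 0.2559, 0.1463]
eef_rot: [-179.9, 38.8, 79.3]
force: [1.0, -0.3, -1.0]
gripper_width: 0.182
gripper_force: 58.6
```

Call:
{"method": "move_arm", "body": {"rows": [[10,[0,0,0],[0,-0.12,0]],[10,[0,0,0],[0,0,0]],[10,[0,0,0],[0,0,0]]]}}

```text
t: 25.57
tcp_pos: [0.4918, 0.256, 0.1426]
eef_rot: [-179.5, 45.5, 79.7]
force: [0.2, -0.0, -0.7]
gripper_width: 0.175
gripper_force: 58.6
```

```bash
python3 - <<'E'
from h import *
s=bot.get_state();print(s['tcp_pos'],s['eef_rot'],s['joint_positions'].round(1),s['gripper_width'],s['gripper_force'])
p,B=stand((.485,.15),hd(-101)); print(p); plan(p+[0,0,.008],Rm=B)
E
```

```text
[0.49175898 0.25597848 0.14257289] [-179.46603754   45.50452331   79.72031503] [-36.1  44.4 -14.6  72.4  31.2 105.7 -63.8] 0.17526725080696462 58.63313555717468
[0.48670158 0.15875389 0.05302957]
turn [-0.    -0.044  0.009] rows 1 [-0.0002 -0.0435  0.0088] | shift [ -3.9  13.6 126.2] rows 4 [-0.98  3.4  31.55]
```

Call:
{"method": "move_arm", "body": {"rows": [[10,[0,0,0],[0,-0.0435,0.009]],[10,[-1,3.4,31.5],[0,0,0]],[10,[-1,3.4,31.5],[0,0,0]],[10,[-1,3.4,31.5],[0,0,0]],[10,[-1,3.4,31.5],[0,0,0]],[10,[0,0,0],[0,0,0]],[10,[0,0,0],[0,0,0]]]}}

```text
t: 26.15
tcp_pos: [0.4885, 0.1547, 0.0654]
eef_rot: [179.5, 47.8, 78.2]
force: [0.6, 1.3, 0.0]
gripper_width: 0.176
gripper_force: 58.6
```

```bash
python3 - <<'E'
from h import *
s=bot.get_state();print(s['force'],s['gripper_width'])
p,B=stand((.485,.15),hd(-101)); plan(p+[0,0,.003],Rm=B)
E
```

```text
[0.61918566 1.306986   0.0265919 ] 0.17559410377674042
turn [-0.002 -0.003 -0.009] rows 1 [-0.002  -0.0032 -0.0095] | shift [ 9.4 -2.5  3.6] rows 1 [ 9.38 -2.5   3.57]
```

Call:
{"method": "move_arm", "body": {"rows": [[10,[5,-1.3,2],[0,-0.003,-0.009]],[10,[3.6,-1.2,1.2],[0,0,0]],[10,[0,0,0],[0,0,0]],[10,[0,0,0],[0,0,0]]]}}

```text
t: 26.48
tcp_pos: [0.486, 0.1629, 0.0557]
eef_rot: [-179.8, 48.0, 79.4]
force: [0.6, -0.4, -0.2]
gripper_width: 0.177
gripper_force: 58.6
```

Call:
{"method": "move_arm", "body": {"rows": [[10,[0.7,0,0.7],[0,0,0]],[10,[0,0,0],[0,0,0]],[10,[0.7,0,0.7],[0,0,0]],[10,[0,0,0],[0,0,0]]]}}

```text
t: 26.82
tcp_pos: [0.4861, 0.1619, 0.0541]
eef_rot: [-179.8, 48.1, 79.4]
force: [-0.4, 1.7, 4.9]
gripper_width: 0.177
gripper_force: 59.1
```

Call:
{"method": "move_arm", "body": {"rows": [[10,[0.7,0,0.7],[0,0,0]],[10,[0,0,0],[0,0,0]]]}}

```text
t: 26.98
tcp_pos: [0.4861, 0.1619, 0.054]
eef_rot: [-179.8, 48.1, 79.3]
force: [-2.5, 2.1, 11.4]
gripper_width: 0.176
gripper_force: 59.9
```

Call:
{"method": "move_arm", "body": {"rows": [[10,[-0.7,0,-0.6],[0,0,0]],[10,[0,0,0],[0,0,0]],[55,[0,0,0],[0,0,0]],[55,[0,0,0],[0,0,0]],[55,[0,0,0],[0,0,0]],[55,[0,0,0],[0,0,0]],[55,[0,0,-20],[0,0,0]],[55,[0,0,-40],[0,0,0]]]}}

```text
t: 27.65
tcp_pos: [0.4937, 0.2009, 0.0917]
eef_rot: [-179.5, 48.6, 79.3]
force: [1.1, 0.8, 0.2]
gripper_width: 0.549
gripper_force: 0.0
```

Call:
{"method": "move_arm", "body": {"rows": [[55,[0,0,-40],[0,0,0]],[55,[-30,0,0],[0,0.12,0]],[55,[-30,0,0],[0,0.12,0]],[55,[0,0,0],[0,0.12,0]],[55,[0,0,0],[0,0.12,0]],[55,[0,0,0],[0,0.12,0]],[55,[0,0,0],[0,0.12,0]],[55,[0,0,0],[0,0.12,0]]]}}

```text
t: 28.32
tcp_pos: [0.493, 0.1928, 0.1635]
eef_rot: [180.0, -0.4, 79.2]
force: [-0.8, 0.2, -0.4]
gripper_width: 0.547
gripper_force: 0.0
```

```bash
python3 - <<'E'
from h import *
s=bot.get_state();print(s['tcp_pos'],s['eef_rot'])
c=snap('wrist','w12.png'); P=np.array([.4844,.1532,.056]); k=hd(79)
print(proj(c,[P,P+k*.023,P-k*.023,P+k*.023-[0,0,.052]]).round(1).tolist())
wline(c,P,60,.056)
g=c['pixels'].max(2); u=int(proj(c,P)[0][0]); print([ (v,int(g[v,u])) for v in range(230,345,4)])
v=int(proj(c,P)[0][1]); r=g[v,u-40:u+40]; print(v,''.join('#' if x<75 else '.' for x in r),u-40)
plan([.4844,.1532,.16],rpy=[180,0,79.3])
E
```

```text
[0.4929849  0.19279671 0.16351383] [179.96500644  -0.3618324   79.15759085]
[[313.7, 303.0], [313.8, 274.1], [313.7, 330.5], [314.1, 252.4]]
n 111 len 0.0239 wid 0.0031 head -101.3 ends [0.4895 0.1749] [0.4848 0.1514] body [  34    9   55   77 2937] px [313 275] [317 305]
[(230, 233), (234, 233), (238, 230), (242, 224), (246, 213), (250, 186), (254, 94), (258, 58), (262, 61), (266, 63), (270, 64), (274, 75), (278, 116), (282, 115), (286, 112), (290, 113), (294, 147), (298, 190), (302, 206), (306, 44), (310, 33), (314, 33), (318, 33), (322, 31), (326, 32), (330, 160), (334, 222), (338, 223), (342, 224)]
302 ......................#################......###################................ 273
turn [ 0.001 -0.012 -0.01 ] rows 1 [ 0.001  -0.012  -0.0098] | shift [-36.   -3.    3.3] rows 1 [-35.96  -2.95   3.35]
```

Knob 2 stands upright (line centre (0.4848,0.152), heading 78.7°). Regrasp it vertically.

Call:
{"method": "move_arm", "body": {"rows": [[55,[-18,-1.2,0],[0,-0.006,-0.005]],[55,[-18.5,-1.3,0],[0,0,0]],[55,[0,0,35],[0,0,0]],[55,[0,0,35],[0,0,0]],[55,[0,0,30],[0,0,0]],[55,[0,0,10],[0,0,0]],[55,[0,0,0],[0,0,0]],[55,[0,0,0],[0,0,0]]]}}

```text
t: 29.03
tcp_pos: [0.4828, 0.1569, 0.0527]
eef_rot: [-179.8, 0.3, 79.5]
force: [-0.2, 0.6, 0.3]
gripper_width: 0.556
gripper_force: 0.0
```

```bash
python3 - <<'E'
from h import *
plan([.4846,.1522,.052],rpy=[180,0,79])
E
```

```text
turn [-0.003  0.006  0.009] rows 1 [-0.0035  0.0061  0.0085] | shift [-4.2  2.7  0.7] rows 1 [-4.22  2.68  0.71]
```

Call:
{"method": "move_arm", "body": {"rows": [[55,[-4.2,2.6,0.7],[-0.003,0.005,0.008]],[55,[0,0,0],[0,0,0]],[10,[0,0,0],[0,0,0]],[10,[0,0,0],[0,0,0]],[10,[0,0,0],[0,0,0]],[10,[0,0,0],[0,0,0]],[10,[0,0,0],[0,0,0]],[10,[0,0,0],[0,0,0]]]}}

```text
t: 29.7
tcp_pos: [0.4849, 0.1523, 0.0525]
eef_rot: [179.9, 0.0, 79.0]
force: [-0.5, 0.1, 6.3]
gripper_width: 0.178
gripper_force: 59.4
```

```bash
python3 - <<'E'
from h import *
s=bot.get_state();print(s['tcp_pos'],s['eef_rot'],s['gripper_width'],s['gripper_force'])
E
```

```text
[0.48492938 0.15231387 0.05248191] [1.79930039e+02 1.22561204e-02 7.90262478e+01] 0.17837310386295574 59.44089889526367
```

Call:
{"method": "move_arm", "body": {"rows": [[10,[0,0,-20],[0,0,0]],[10,[0,0,-40],[0,0,0.117]],[10,[0,0,-40],[0,0,0.117]],[10,[0,0,-40],[0,0,0.117]],[10,[0,0,-8],[0,0,0.117]],[10,[0,0,0],[0,0,0.117]],[10,[0,0,0],[0,0,0.117]],[10,[0,0,0],[0,0,0.117]]]}}

```text
t: 30.37
tcp_pos: [0.4843, 0.1522, 0.2]
eef_rot: [180.0, 0.0, 31.8]
force: [0.3, -0.9, -1.0]
gripper_width: 0.176
gripper_force: 58.6
```

```bash
python3 - <<'E'
from h import *
plan([.473,-.192,.2],rpy=[180,0,32])
E
```

```text
turn [ 0.001  0.    -0.004] rows 1 [ 0.0007  0.0003 -0.004 ] | shift [-192.  286.   -0.] rows 9 [-2.133e+01  3.177e+01 -1.000e-02]
```

Call:
{"method": "move_arm", "body": {"rows": [[10,[-21.3,31.8,0],[0,0,-0.004]],[10,[-21.3,31.8,0],[0,0,0]],[10,[-21.3,31.8,0],[0,0,0]],[10,[-21.3,31.8,0],[0,0,0]],[10,[-21.3,31.8,0],[0,0,0]],[10,[-21.3,31.8,0],[0,0,0]],[10,[-21.3,31.8,0],[0,0,0]],[10,[-21.3,31.8,0],[0,0,0]]]}}

```text
t: 31.03
tcp_pos: [0.4757, -0.1555, 0.1999]
eef_rot: [180.0, 0.0, 32.3]
force: [1.0, 0.3, -0.7]
gripper_width: 0.172
gripper_force: 58.7
```

Call:
{"method": "move_arm", "body": {"rows": [[10,[-21.3,31.8,0],[0,0,0]],[10,[0,0,0],[0,0,0]],[10,[0,0,0],[0,0,0]],[10,[0,0,0],[0,0,0]]]}}

```text
t: 31.37
tcp_pos: [0.4752, -0.1916, 0.1996]
eef_rot: [-180.0, 0.0, 32.3]
force: [-0.2, -0.2, -1.0]
gripper_width: 0.176
gripper_force: 58.8
```

```bash
python3 - <<'E'
from h import *
import pickle
s=bot.get_state();print(s['tcp_pos'],s['eef_rot'],s['joint_positions'].round(1),s['gripper_width'])
c=snap('wrist','w13.png');pickle.dump(c,open('w13.pkl','wb'));g=c['pixels'].max(2)
S=[.5154,-.1655,.052]; q=proj(c,S)[0]; u,v=q.round().astype(int); w=g[v-22:v+22,u-22:u+22]; print(q)
m=(w<150).astype(np.uint8); n,l,st,ce=cv2.connectedComponentsWithStats(m); i=1+np.argmax(st[1:,4]); print(st[i],ce[i])
cn=max(cv2.findContours(m,cv2.RETR_EXTERNAL,2)[0],key=cv2.contourArea); (x,y),r=cv2.minEnclosingCircle(cn); e=cv2.fitEllipse(cn); print('circ',x,y,r,e, onz(c,[[e[0][0]+u-22,e[0][1]+v-22],[x+u-22,y+v-22]],.052).round(4))
for row in w[4:40]: print(''.join(' .:-=+*#%@'[9-int(z)*9//255] for z in row))
d=proj(c,[.549,-.1605,.05])[0].round().astype(int); w=g[d[1]-12:d[1]+12,d[0]-12:d[0]+12]; n,l,st,ce=cv2.connectedComponentsWithStats((w<90).astype(np.uint8)); print([(st[k].tolist(),onz(c,[ce[k]+d-12],.05)[0].round(4).tolist()) for k in range(1,n) if st[k,4]>12])
E
```

```text
[ 0.47516891 -0.19159901  0.19962179] [-1.79970469e+02  3.29043312e-02  3.23152477e+01] [ 17.3  10.2   1.2 100.9  -0.2  68.9 -39.1] 0.1762859806907294
[313.81244265 177.27314076]
[  9   6  28  36 494] [22.49797571 19.62753036]
circ 21.5 23.5 17.564268112182617 ((22.110681533813477, 21.30514144897461), (26.043508529663086, 31.20677375793457), 2.3434953689575195) [[ 0.5162 -0.1653  0.052 ]
 [ 0.5145 -0.1658  0.052 ]]
............................................
....................:.......................
.................:.:+=::.:-:................
................-*++*****+++-...............
...............-+***********++-.............
.............:=**************++-............
............:+*****************=............
...........:+*******************-...........
..........:=******************##+:..........
..........-**********##****#*##%#*-.........
.........:+*********#%%%#*#%%%%#%%*-........
.........-**********%%%%%%######%%#+-.......
.........=*********##############%%*-.......
........:+*****##################%%*-.......
........:******####*###***#****###%#=:......
......
[... 285 characters left out ...]
.......=+*#%#*-........
.........-****=-:::::......:+*###**-........
..........+***+=-:::::::..:=+*#%#*+=........
..........-****+=-::::::::-+*###*+=:........
...........=****+=--::::-=+**#%#++-.........
............=*##*+===-==+***#%#*-:..........
.............=*#**++++++****#%*-............
.............:=***++++++*++*#*=.............
...............-=+++=====+*#*+=-:..:=:......
.................:-==+++++**=====-:===-.....
....................:=+**===============-.:=
......................-=====================
.......................:====================
.......................:====================
......................:=====================
[([8, 5, 8, 13, 47], [0.5493, -0.1601, 0.05])]
```

The ASCII crop shows shaft 1's collar centred ≈(314,175) with its flat up within ~3°; position consistent with (0.5158,−0.1653), heading ≈33°. Insert.

```bash
python3 - <<'E'
from h import *
plan([.5158,-.1653,.126],rpy=[180,0,33])
E
```

```text
turn [-0.    0.   -0.01] rows 1 [-0.0004  0.0003 -0.0103] | shift [47.7  0.6 73.7] rows 3 [15.91  0.2  24.58]
```

Call:
{"method": "move_arm", "body": {"rows": [[10,[24,0.6,0],[0,0,-0.01]],[10,[23.7,0,0],[0,0,0]],[10,[0,0,25],[0,0,0]],[10,[0,0,20],[0,0,0]],[10,[0,0,0],[0,0,0]],[10,[0,0,0],[0,0,0]]]}}

```text
t: 31.92
tcp_pos: [0.5152, -0.1653, 0.1543]
eef_rot: [-179.9, 0.1, 33.0]
force: [0.8, -0.3, 0.3]
gripper_width: 0.178
gripper_force: 58.8
```

```bash
python3 - <<'E'
from h import *
plan([.5158,-.1653,.126],rpy=[180,0,33])
E
```

```text
turn [-0.002  0.002  0.001] rows 1 [-0.0018  0.0021  0.0006] | shift [ 0.5  0.3 28.3] rows 1 [ 0.49  0.3  28.3 ]
```

Call:
{"method": "move_arm", "body": {"rows": [[10,[0.5,0.3,14],[0,0,0]],[10,[0,0,14],[0,0,0]],[10,[0,0,3],[0,0,0]],[10,[0,0,3],[0,0,0]],[10,[0,0,0],[0,0,0]],[10,[0,0,2],[0,0,0]],[10,[0,0,2],[0,0,0]],[10,[0,0,0],[0,0,0]]]}}

```text
t: 32.58
tcp_pos: [0.517, -0.1666, 0.118]
eef_rot: [179.9, -0.1, 32.9]
force: [-0.7, 1.7, 2.7]
gripper_width: 0.178
gripper_force: 59.4
```

Call:
{"method": "move_arm", "body": {"rows": [[10,[0,0,2],[0,0,0]],[10,[0,0,2],[0,0,0]],[10,[0,0,0],[0,0,0]]]}}

```text
t: 32.83
tcp_pos: [0.5161, -0.1658, 0.1129]
eef_rot: [-179.9, 0.0, 32.9]
force: [-1.0, 4.6, -1.2]
gripper_width: 0.177
gripper_force: 59.3
```

Call:
{"method": "move_arm", "body": {"rows": [[10,[0,0,2],[0,0,0]],[10,[0,0,2],[0,0,0]],[10,[0,0,0],[0,0,0]]]}}

```text
t: 33.08
tcp_pos: [0.5161, -0.1658, 0.1091]
eef_rot: [-179.9, 0.0, 33.0]
force: [-3.8, 5.3, 5.5]
gripper_width: 0.174
gripper_force: 60.2
```

Call:
{"method": "move_arm", "body": {"rows": [[10,[0,0,2],[0,0,0]],[10,[0,0,2],[0,0,0]],[10,[0,0,0],[0,0,0]]]}}

```text
t: 33.33
tcp_pos: [0.5161, -0.1657, 0.1052]
eef_rot: [-179.9, 0.0, 32.9]
force: [-3.5, 4.5, 3.8]
gripper_width: 0.173
gripper_force: 60.2
```

Call:
{"method": "move_arm", "body": {"rows": [[10,[0,0,2],[0,0,0]],[10,[0,0,2],[0,0,0]],[10,[0,0,0],[0,0,0]]]}}

```text
t: 33.58
tcp_pos: [0.516, -0.1656, 0.1009]
eef_rot: [-179.9, 0.0, 33.0]
force: [-3.3, 6.1, 2.9]
gripper_width: 0.175
gripper_force: 59.9
```

Call:
{"method": "move_arm", "body": {"rows": [[10,[0,0,1],[0,0,0]],[10,[0,0,1],[0,0,0]],[10,[0,0,0],[0,0,0]]]}}

```text
t: 33.83
tcp_pos: [0.5161, -0.1656, 0.1002]
eef_rot: [-179.9, 0.0, 33.0]
force: [-8.5, 6.6, 13.4]
gripper_width: 0.173
gripper_force: 61.7
```

Call:
{"method": "move_arm", "body": {"rows": [[10,[0,0,1],[0,0,0]],[10,[0,0,1],[0,0,0]],[10,[0,0,0],[0,0,0]]]}}

```text
t: 34.08
tcp_pos: [0.5162, -0.1657, 0.0999]
eef_rot: [-180.0, -0.0, 32.9]
force: [-14.8, 8.0, 29.9]
gripper_width: 0.177
gripper_force: 63.9
```

Call:
{"method": "move_arm", "body": {"rows": [[10,[0,0,-2],[0,0,0]],[10,[0,0,-2],[0,0,0]],[10,[0,0,0],[0,0,0.118]],[10,[0,0,0],[0,0,0.118]],[10,[0,0,0],[0,0,0.118]],[10,[0,0,0],[0,0,0.118]],[10,[0,0,0],[0,0,0]],[10,[0,0,0],[0,0,-0.04]]]}}

```text
t: 34.75
tcp_pos: [0.5157, -0.1653, 0.1007]
eef_rot: [-179.9, 0.1, 8.1]
force: [-4.2, 5.0, 2.1]
gripper_width: 0.178
gripper_force: 60.0
```

Call:
{"method": "move_arm", "body": {"rows": [[10,[0,0,0],[0,0,0]],[10,[0,0,0],[0,0,0]]]}}

```text
t: 34.92
tcp_pos: [0.5157, -0.1654, 0.1007]
eef_rot: [-179.9, 0.1, 8.2]
force: [-3.5, 5.5, 1.6]
gripper_width: 0.175
gripper_force: 60.0
```

Call:
{"method": "move_arm", "body": {"rows": [[45,[0,0,0],[0,0,0]],[45,[0,0,0],[0,0,0]],[45,[0,0,0],[0,0,0]],[45,[0,0,0],[0,0,0]],[45,[0,0,-20],[0,0,0]],[45,[0,0,-40],[0,0,0]],[45,[0,0,-40],[0,0,0]],[45,[0,0,-20],[0,0,0]]]}}

```text
t: 35.58
tcp_pos: [0.5179, -0.1678, 0.2261]
eef_rot: [179.8, -0.3, 8.1]
force: [1.4, 0.2, 0.7]
gripper_width: 0.449
gripper_force: 0.0
```

```bash
python3 - <<'E'
from h import *
import pickle
s=bot.get_state();print(s['tcp_pos'],s['eef_rot'])
c=snap('wrist','w14.png');pickle.dump(c,open('w14.pkl','wb'))
wline(c,[.516,-.1655,.104],45,.104);wline(c,[.5384,-.3238,.104],45,.104)
c=snap('top','t3.png'); wline(c,[.455,.375,.03],18,.05,110)
p,B,z=pick(np.array([.4532,.3924,.05]),np.array([.4608,.3438,.05])); print(p);plan(p-z*.1+[0,0,.03],Rm=B)
E
```

```text
[ 0.51787885 -0.16777582  0.22611049] [179.81648575  -0.31134414   8.10866212]
n 145 len 0.0239 wid 0.0033 head -170.8 ends [ 0.5396 -0.163 ] [ 0.516  -0.1669] body [  21    0   62   74 2790] px [310 218] [314 249]
n 35 len 0.0109 wid 0.0015 head -81.0 ends [ 0.5673 -0.2892] [ 0.569 -0.3  ] body [   0    0   58   72 3183] px [489 204] [504 206]
no line; body [  7  10  25  18 300] [180.64666667 258.40666667]
len 49.2 heading -81.1
[0.46040359 0.34633495 0.03591774]
turn [ 0.588  0.567 -1.503] rows 15 [ 0.0392  0.0378 -0.1002] | shift [277.1  21.8 365.2] rows 12 [23.09  1.81 30.43]
```

Call:
{"method": "move_arm", "body": {"rows": [[55,[0,0,-4],[0.0392,0.0378,-0.1002]],[55,[0,0,-4],[0.0392,0.0378,-0.1002]],[55,[0,0,-4],[0.0392,0.0378,-0.1002]],[55,[0,0,-4],[0.0392,0.0378,-0.1002]],[55,[0,0,0],[0.0392,0.0378,-0.1002]],[55,[0,0,0],[0.0392,0.0378,-0.1002]],[55,[0,0,0],[0.0392,0.0378,-0.1002]],[55,[0,0,0],[0.0392,0.0378,-0.1002]]]}}

```text
t: 36.35
tcp_pos: [0.5154, -0.1685, 0.2365]
eef_rot: [-170.2, -22.4, 53.1]
force: [0.0, 0.1, 0.1]
gripper_width: 0.553
gripper_force: 0.0
```

Call:
{"method": "move_arm", "body": {"rows": [[55,[0,0,0],[0.0392,0.0378,-0.1002]],[55,[0,0,0],[0.0392,0.0378,-0.1002]],[55,[0,0,0],[0.0392,0.0378,-0.1002]],[55,[0,0,0],[0.0392,0.0378,-0.1002]],[55,[0,0,0],[0.0392,0.0378,-0.1002]],[55,[0,0,0],[0.0392,0.0378,-0.1002]],[55,[0,0,0],[0.0392,0.0378,-0.1002]],[55,[23.1,1.8,30.4],[0,0,0]]]}}

```text
t: 37.02
tcp_pos: [0.5119, -0.1384, 0.2249]
eef_rot: [-179.1, -42.3, 98.0]
force: [-1.2, -1.1, -2.1]
gripper_width: 0.552
gripper_force: 0.0
```

Call:
{"method": "move_arm", "body": {"rows": [[55,[23.1,1.8,30.4],[0,0,0]],[55,[23.1,1.8,30.4],[0,0,0]],[55,[23.1,1.8,30.4],[0,0,0]],[55,[23.1,1.8,30.4],[0,0,0]],[55,[23.1,1.8,30.4],[0,0,0]],[55,[23.1,1.8,30.4],[0,0,0]],[55,[23.1,1.8,30.4],[0,0,0]],[55,[23.1,1.8,30.4],[0,0,0]]]}}

```text
t: 37.68
tcp_pos: [0.478, 0.1694, 0.1729]
eef_rot: [-179.3, -42.2, 98.4]
force: [0.6, 0.3, -0.5]
gripper_width: 0.547
gripper_force: 0.0
```

Call:
{"method": "move_arm", "body": {"rows": [[55,[23.1,1.8,30.4],[0,0,0]],[55,[23.1,1.8,30.4],[0,0,0]],[55,[0,0,0],[0,0,0]],[55,[0,0,0],[0,0,0]],[55,[0,0,0],[0,0,0]]]}}

```text
t: 38.1
tcp_pos: [0.4704, 0.2421, 0.1592]
eef_rot: [-179.3, -42.2, 98.4]
force: [0.5, -0.1, 0.1]
gripper_width: 0.553
gripper_force: 0.0
```

```bash
python3 - <<'E'
from h import *
import pickle
s=bot.get_state();print(s['tcp_pos'],s['eef_rot'],s['joint_positions'].round(1))
c=snap('wrist','w15.png');pickle.dump(c,open('w15.pkl','wb')); q=proj(c,[.457,.368,.05])[0];print(q)
im=c['pixels'][:,:,::-1];u,v=q.round().astype(int)
w=cv2.convertScaleAbs(im[v-55:v+55,u-55:u+55],alpha=2.5)
cv2.imwrite('pics/w15c.png',cv2.resize(w,(594,594),interpolation=cv2.INTER_CUBIC));print(u-55,v-55)
E
```

```text
[0.47040987 0.24211247 0.15922939] [-179.27830565  -42.17427191   98.44889562] [ 12.2  19.3 -21.2 108.5 -40.9  61.9  23.4]
[324.48811216 207.16749436]
269 152
```

View pics/w15c.png

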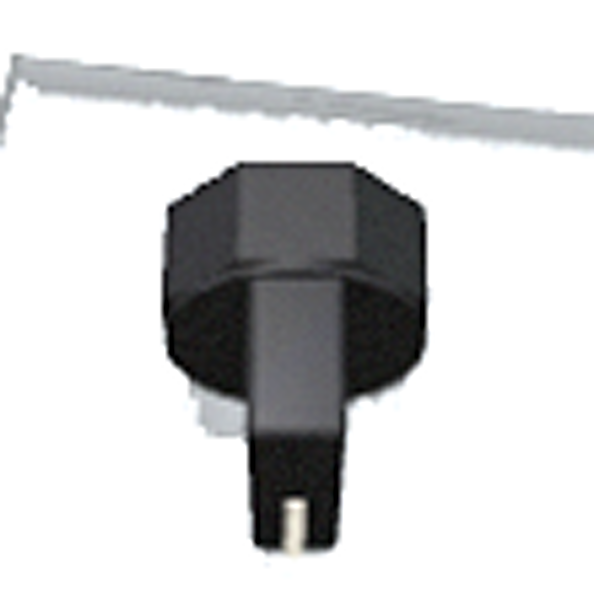

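Left knob: top-face midline from (297,163) to (297,434) in the crop, pointer line at the low end edge (pointer down), as expected.

```bash
python3 - <<'E'
from h import *
import pickle
c=pickle.load(open('w15.pkl','rb')); u=onz(c,[(324.0,182.2),(324.0,232.3)],.05); print(u.round(4))
p,B,z=pick(u[0],u[1]); print(p.round(4)); plan(p-z*.018,Rm=B)
E
```

```text
[[0.4528 0.3939 0.05  ]
 [0.4601 0.3437 0.05  ]]
len 50.7 heading -81.6
[0.4597 0.347  0.0359]
turn [-0.012 -0.003 -0.   ] rows 1 [-0.0121 -0.0028 -0.    ] | shift [ -3.7   4.2 144.7] rows 4 [-0.93  1.05 36.19]
```

Call:
{"method": "move_arm", "body": {"rows": [[55,[-3.7,4.2,0],[-0.012,-0.003,0]],[55,[0,0,35],[0,0,0]],[55,[0,0,35],[0,0,0]],[55,[0,0,35],[0,0,0]],[55,[0,0,25],[0,0,0]],[55,[0,0,15],[0,0,0]],[55,[0,0,0],[0,0,0]],[55,[0,0,0],[0,0,0]]]}}

```text
t: 38.82
tcp_pos: [0.4611, 0.3357, 0.0491]
eef_rot: [-179.9, -42.0, 98.4]
force: [0.4, -0.3, 0.6]
gripper_width: 0.547
gripper_force: 0.0
```

```bash
python3 - <<'E'
from h import *
p,B,z=pick(np.array([.4528,.3939,.05]),np.array([.4601,.3437,.05])); plan(p,Rm=B)
E
```

```text
len 50.7 heading -81.7
turn [-0.002 -0.     0.001] rows 1 [-0.0023 -0.0003  0.0014] | shift [-0.4  0.2 17.4] rows 1 [-0.37  0.16 17.39]
```

Call:
{"method": "move_arm", "body": {"rows": [[55,[-0.4,0.2,9],[0,0,0]],[55,[0,0,8.4],[0,0,0]],[10,[0,0,0],[0,0,0]],[10,[0,0,0],[0,0,0]],[10,[0,0,0],[0,0,0]],[10,[0,0,0],[0,0,0]],[10,[0,0,0],[0,0,0]],[10,[0,0,0],[0,0,0]]]}}

```text
t: 39.48
tcp_pos: [0.4596, 0.3478, 0.0367]
eef_rot: [179.9, -42.0, 98.5]
force: [-0.3, -2.0, 2.1]
gripper_width: 0.177
gripper_force: 58.6
```

Call:
{"method": "move_arm", "body": {"rows": [[10,[12.3,0,-13.6],[0,0,0]],[10,[24.5,0,-27.2],[0,0,0]],[10,[24.5,0,-27.2],[0,0,0]],[10,[12.3,0,-13.6],[0,0,0]],[10,[0,0,0],[0,-0.12,0]],[10,[0,0,0],[0,-0.121,0]],[10,[0,0,0],[0,-0.121,0]],[10,[0,0,0],[0,-0.121,0]]]}}

```text
t: 40.15
tcp_pos: [0.4605, 0.3474, 0.1479]
eef_rot: [179.7, -14.0, 98.4]
force: [-1.6, 0.3, -2.0]
gripper_width: 0.177
gripper_force: 58.4
```

Call:
{"method": "move_arm", "body": {"rows": [[10,[0,0,0],[0,-0.12,0]],[10,[0,0,0],[0,-0.121,0]],[10,[0,0,0],[0,-0.121,0]],[10,[0,0,0],[0,-0.121,0]],[10,[0,0,0],[0,-0.121,0]],[10,[0,0,0],[0,-0.121,0]],[10,[0,0,0],[0,-0.121,0]],[10,[0,0,0],[0,-0.121,0]]]}}

```text
t: 40.82
tcp_pos: [0.4588, 0.3492, 0.1472]
eef_rot: [179.8, 41.3, 98.4]
force: [-0.0, -0.4, -0.6]
gripper_width: 0.179
gripper_force: 58.5
```

Call:
{"method": "move_arm", "body": {"rows": [[10,[0,0,0],[0,-0.12,0]],[10,[0,0,0],[0,0,0]],[10,[0,0,0],[0,0,0]]]}}

```text
t: 41.07
tcp_pos: [0.4577, 0.349, 0.1434]
eef_rot: [-179.7, 47.9, 98.9]
force: [1.3, -0.0, -0.3]
gripper_width: 0.177
gripper_force: 58.5
```

```bash
python3 - <<'E'
from h import *
s=bot.get_state();print(s['tcp_pos'],s['eef_rot'],s['joint_positions'].round(1),s['gripper_width'],s['gripper_force'])
p,B=stand((.485,.16),hd(-81.6)); print(p); plan(p+[0,0,.008],Rm=B)
E
```

```text
[0.45772352 0.34896212 0.14341861] [-179.67215374   47.93370754   98.90016055] [-53.6  44.4  -5.9  72.8  32.9 102.4 -55.1] 0.176668222418756 58.53586971759796
[0.48369727 0.16882207 0.05302957]
turn [ 0.001 -0.001  0.006] rows 1 [ 0.0008 -0.0011  0.0058] | shift [-60.6  -0.6 190.4] rows 5 [-12.11  -0.12  38.08]
```

Call:
{"method": "move_arm", "body": {"rows": [[10,[-15,0,34],[0,0,0.006]],[10,[-15,0,34],[0,0,0]],[10,[-15,-0.3,34],[0,0,0]],[10,[-15.6,-0.3,34],[0,0,0]],[10,[0,0,34],[0,0,0]],[10,[0,0,20],[0,0,0]],[10,[0,0,0],[0,0,0]],[10,[0,0,0],[0,0,0]]]}}

```text
t: 41.73
tcp_pos: [0.4859, 0.1664, 0.0655]
eef_rot: [179.4, 47.7, 97.5]
force: [-0.8, 1.0, 1.0]
gripper_width: 0.178
gripper_force: 58.6
```

```bash
python3 - <<'E'
from h import *
s=bot.get_state();print(s['force'],s['gripper_width'])
p,B=stand((.485,.16),hd(-81.6)); plan(p+[0,0,.003],Rm=B)
E
```

```text
[-0.83056194  1.01287597  1.04990447] 0.1784885523020322
turn [-0.    -0.005 -0.01 ] rows 1 [-0.0002 -0.0047 -0.01  ] | shift [ 8.9 -1.8  4.3] rows 1 [ 8.88 -1.8   4.29]
```

Call:
{"method": "move_arm", "body": {"rows": [[10,[5,-1,2],[0,-0.004,-0.01]],[10,[3.2,-0.8,1.8],[0,0,0]],[10,[0,0,0],[0,0,0]],[10,[0,0,0],[0,0,0]]]}}

```text
t: 42.07
tcp_pos: [0.4828, 0.1719, 0.0553]
eef_rot: [-179.8, 48.1, 98.9]
force: [-0.9, 0.1, -0.1]
gripper_width: 0.175
gripper_force: 58.6
```

Call:
{"method": "move_arm", "body": {"rows": [[10,[0.7,0,0.7],[0,0,0]],[10,[0,0,0],[0,0,0]],[10,[0.7,0,0.7],[0,0,0]],[10,[0,0,0],[0,0,0]]]}}

```text
t: 42.4
tcp_pos: [0.4831, 0.1708, 0.0536]
eef_rot: [-179.8, 48.2, 98.8]
force: [-0.8, 0.1, 2.7]
gripper_width: 0.176
gripper_force: 58.8
```

Call:
{"method": "move_arm", "body": {"rows": [[10,[0.7,0,0.7],[0,0,0]],[10,[0,0,0],[0,0,0]]]}}

```text
t: 42.57
tcp_pos: [0.4831, 0.1708, 0.0535]
eef_rot: [-179.8, 48.2, 98.8]
force: [-3.6, 1.9, 10.6]
gripper_width: 0.183
gripper_force: 59.8
```

Contact; release, retract, upright the tool.

Call:
{"method": "move_arm", "body": {"rows": [[10,[-0.6,0,-0.5],[0,0,0]],[10,[0,0,0],[0,0,0]],[55,[0,0,0],[0,0,0]],[55,[0,0,0],[0,0,0]],[55,[0,0,0],[0,0,0]],[55,[0,0,0],[0,0,0]],[55,[0,0,-20],[0,0,0]],[55,[0,0,-40],[0,0,0]]]}}

```text
t: 43.23
tcp_pos: [0.4759, 0.2097, 0.0915]
eef_rot: [-179.4, 48.5, 98.8]
force: [2.0, 1.3, -0.8]
gripper_width: 0.548
gripper_force: 0.0
```

Call:
{"method": "move_arm", "body": {"rows": [[55,[0,0,-40],[0,0,0]],[55,[-30,0,0],[0,0.12,0]],[55,[-30,0,0],[0,0.12,0]],[55,[0,0,0],[0,0.12,0]],[55,[0,0,0],[0,0.12,0]],[55,[0,0,0],[0,0.12,0]],[55,[0,0,0],[0,0.12,0]],[55,[0,0,0],[0,0.12,0]]]}}

```text
t: 43.9
tcp_pos: [0.4792, 0.2023, 0.1633]
eef_rot: [179.9, -0.3, 98.6]
force: [-0.2, -0.5, -1.2]
gripper_width: 0.551
gripper_force: 0.0
```

```bash
python3 - <<'E'
from h import *
s=bot.get_state();print(s['tcp_pos'],s['eef_rot'])
a=hd(-81.4); z=a*.745-UP*.667; P=s['tcp_pos']*0+np.array([.4831,.1708,.0535])+z*.012; P[2]=.056; print(P)
c=snap('wrist','w16.png')
print(proj(c,[P,P-a*.023,P+a*.023]).round(1).tolist())
wline(c,P,60,.056)
plan([P[0],P[1],.16],rpy=[180,0,98.6])
E
```

```text
[0.47923681 0.20229477 0.16332807] [179.92236077  -0.30847622  98.63450526]
[0.48443685 0.16196052 0.056     ]
[[314.3, 303.0], [314.3, 274.1], [314.4, 330.5]]
n 108 len 0.0185 wid 0.0034 head -82.9 ends [0.4848 0.1604] [0.487  0.1421] body [  34   12   54   74 2902] px [312 305] [316 327]
turn [ 0.001 -0.012 -0.008] rows 1 [ 0.0012 -0.012  -0.0077] | shift [-35.5  -1.8   3.3] rows 1 [-35.53  -1.8    3.25]
```

Knob 3 is upright, pointer to −y (heading ≈ −82°) as expected. Regrasp.

Call:
{"method": "move_arm", "body": {"rows": [[55,[-18,-1.2,0],[0,-0.006,-0.004]],[55,[-18.5,-1.2,0],[0,0,0]],[55,[0,0,35],[0,0,0]],[55,[0,0,35],[0,0,0]],[55,[0,0,30],[0,0,0]],[55,[0,0,10],[0,0,0]],[55,[0,0,0],[0,0,0]],[55,[0,0,0],[0,0,0]]]}}

```text
t: 44.62
tcp_pos: [0.4815, 0.165, 0.0522]
eef_rot: [-179.8, 0.4, 98.9]
force: [0.4, 0.2, -0.4]
gripper_width: 0.552
gripper_force: 0.0
```

```bash
python3 - <<'E'
from h import *
plan([.4846,.1615,.0525],rpy=[180,0,98.4])
E
```

```text
turn [-0.003  0.007  0.009] rows 1 [-0.0035  0.0071  0.0087] | shift [-3.9  2.5 -0.3] rows 1 [-3.91  2.51 -0.32]
```

Call:
{"method": "move_arm", "body": {"rows": [[55,[-3.9,2.5,0],[-0.003,0.006,0.009]],[55,[0,0,0],[0,0,0]],[10,[0,0,0],[0,0,0]],[10,[0,0,0],[0,0,0]],[10,[0,0,0],[0,0,0]],[10,[0,0,0],[0,0,0]],[10,[0,0,0],[0,0,0]],[10,[0,0,0],[0,0,0]]]}}

```text
t: 45.28
tcp_pos: [0.4849, 0.1616, 0.0527]
eef_rot: [179.9, 0.0, 98.4]
force: [-0.1, -0.8, 6.0]
gripper_width: 0.174
gripper_force: 59.2
```

Call:
{"method": "move_arm", "body": {"rows": [[10,[0,0,-20],[0,0,0]],[10,[0,0,-40],[0,0,-0.1125]],[10,[0,0,-40],[0,0,-0.1125]],[10,[0,0,-40],[0,0,-0.1125]],[10,[0,0,-8],[0,0,-0.1125]],[10,[0,0,0],[0,0,-0.1125]],[10,[0,0,0],[0,0,-0.1125]],[10,[0,0,0],[0,0,0]]]}}

```text
t: 45.95
tcp_pos: [0.4843, 0.1614, 0.2002]
eef_rot: [-180.0, 0.0, 137.3]
force: [0.3, -0.6, -0.1]
gripper_width: 0.174
gripper_force: 58.6
```

```bash
python3 - <<'E'
from h import *
s=bot.get_state();print(s['gripper_width'],s['gripper_force'])
plan([.5405,-.12,.2],rpy=[180,0,137])
E
```

```text
0.17368447618568034 58.61194431781769
turn [-0.     0.     0.006] rows 1 [-0.      0.0005  0.0061] | shift [-2.330e+02 -1.675e+02  2.000e-01] rows 8 [-2.913e+01 -2.094e+01  2.000e-02]
```

Call:
{"method": "move_arm", "body": {"rows": [[10,[-29.1,-20.9,0],[0,0,0.006]],[10,[-29.1,-20.9,0],[0,0,0]],[10,[-29.1,-20.9,0],[0,0,0]],[10,[-29.1,-20.9,0],[0,0,0]],[10,[-29.1,-20.9,0],[0,0,0]],[10,[-29.1,-20.9,0],[0,0,0]],[10,[-29.1,-20.9,0],[0,0,0]],[10,[-29.1,-20.9,0],[0,0,0]]]}}

```text
t: 46.62
tcp_pos: [0.5392, -0.1215, 0.1997]
eef_rot: [-180.0, -0.0, 136.5]
force: [0.3, 0.9, 0.2]
gripper_width: 0.177
gripper_force: 58.6
```

Call:
{"method": "move_arm", "body": {"rows": [[10,[0,0,0],[0,0,0]],[10,[0,0,0],[0,0,0]],[10,[0,0,0],[0,0,0]]]}}

```text
t: 46.87
tcp_pos: [0.5391, -0.1194, 0.1995]
eef_rot: [-180.0, -0.1, 136.5]
force: [-0.3, 0.4, 1.0]
gripper_width: 0.178
gripper_force: 58.7
```

```bash
python3 - <<'E'
from h import *
import pickle
s=bot.get_state();print(s['tcp_pos'],s['eef_rot'],s['joint_positions'].round(1),s['gripper_width'])
c=snap('wrist','w17.png');g=c['pixels'].max(2)
S=[.5039,-.0863,.052]; q=proj(c,S)[0]; u,v=q.round().astype(int); w=g[v-24:v+24,u-24:u+24]; print(q,u-24,v-24)
for i,row in enumerate(w[4:44]): print(i+4,''.join(' .:-=+*#%@'[9-int(z)*9//255] for z in row))
d=proj(c,[.5375,-.0812,.05])[0].round().astype(int); w=g[d[1]-12:d[1]+12,d[0]-12:d[0]+12]; n,l,st,ce=cv2.connectedComponentsWithStats((w<90).astype(np.uint8)); print([(st[k].tolist(),onz(c,[ce[k]+d-12],.05)[0].round(4).tolist()) for k in range(1,n) if st[k,4]>12])
E
```

```text
[ 0.53912413 -0.11936711  0.19953202] [-1.79979928e+02 -6.00004783e-02  1.36533522e+02] [ 8.7 15.   0.6 95.  -0.2 70.  55.9] 0.17808247365472846
[316.64711179 176.1183311 ] 293 152
4 ................................................
5 ................................................
6 ................................................
7 ................................................
8 ................................................
9 ................................................
10 .....................:::---:::..................
11 ...................:-+*####**+-::...............
12 ..................-+##**********=:..............
13 ................:=*#**++++*******+-.............
14 ...............:+##*++====+********-............
15 ..............:=##*+=======+********-...........
16 .............:=###*+=====+=++******#+:..........
17 .............-*##*++===++++++*#******=:.........
18 ............:+**#*++++++++++++*******+:.........
19 ...........:=***#*+++++======++*******-.........
20 ...........-+####***++=------==+******+:........
21 ...........:+#####*++=--:::---==+*****
[... 501 characters left out ...]
*++#*####%%%%%%%##+-..:......
32 .............:+**#***####%%%%%%%%%%##+-.:.......
33 .............:=##%#*#%%%%%%%%%%%%%##+:..........
34 ..............:+*#%%%%%%%%%%%%%%%#*+:...........
35 ...............:**#%%%%%%%%%##%%#*+:..:..:.....:
36 ...............:-=+*%%%%%%%#*###*+:..:..::....::
37 ..................:-+#%##%#***+++:..:...:...:::.
38 ....................:-==+***+-:::..::..:....::..
39 ........................:-++:.....::.::....::...
40 ......................:...::.....::..::...:::...
41 ....................:::::.......::..::...:::....
42 ............:......:::::::.....::..::..::::....:
43 ............:.....::::::::....:::.:::::::::...::
[([7, 8, 11, 9, 40], [0.5377, -0.0809, 0.05])]
```

```bash
python3 - <<'E'
from h import *
import cv2,pickle
s=bot.get_state()
c=eyes.read_camera('wrist'); g=cv2.GaussianBlur(c['pixels'].max(2).astype(np.float32),(0,0),.6)
for lev in (110,130,150,170):
    pts=[]
    for col in range(293+21,293+31):
        col_=g[152+22:152+36,col]; k=np.nonzero((col_[:-1]>lev)&(col_[1:]<=lev))[0]
        if len(k): k=k[0]; pts.append((col,174+k+(col_[k]-lev)/(col_[k]-col_[k+1])))
    pts=np.array(pts); f=np.polyfit(pts[:,0],pts[:,1],1); W=onz(c,[[314,np.polyval(f,314)],[324,np.polyval(f,324)]],.071)[:,:2]; d=W[1]-W[0]
    print(lev,len(pts),f[0].round(3),'normal',np.degrees(np.arctan2(-d[0],d[1])).round(1) if 0 else np.degrees(np.arctan2(d[1],d[0])).round(1)-90,'resid',np.std(pts[:,1]-np.polyval(f,pts[:,0])).round(2))
w=pickle.load(open('w1.pkl','rb')); g=cv2.GaussianBlur(w['pixels'].max(2).astype(np.float32),(0,0),.6)
for lev in (120,150,180):
    pts=[]
    for r in range(183-25+21,183-25+30):
        x0=175+12; row=g[r,x0:x0+20]; k=np.nonzero((row[:-1]>lev)&(row[1:]<=lev))[0]
        if len(k): k=k[0]; pts.append((x0+k+(row[k]-lev)/(row[k]-row[k+1]),r))
    pts=np.array(pts); f=np.polyfit(pts[:,1],pts[:,0],1); r0,r1=pts[0,1],pts[-1,1]; W=onz(w,[[np.polyval(f,r0),r0],[np.polyval(f,r1),r1]],.071)[:,:2]; d=W[1]-W[0]
    print('w1',lev,len(pts),'normal',np.degrees(np.arctan2(d[0],-d[1])).round(1), pts.round(1).tolist())
E
```

```text
110 10 -0.248 normal -29.6 resid 0.1
130 10 -0.265 normal -28.700000000000003 resid 0.09
150 10 -0.288 normal -27.4 resid 0.1
170 10 -0.332 normal -25.200000000000003 resid 0.11
w1 120 9 normal -31.3 [[192.6, 179.0], [193.3, 180.0], [194.2, 181.0], [194.9, 182.0], [195.4, 183.0], [196.0, 184.0], [196.9, 185.0], [197.7, 186.0], [198.5, 187.0]]
w1 150 9 normal -25.3 [[189.8, 179.0], [192.1, 180.0], [193.3, 181.0], [194.0, 182.0], [194.7, 183.0], [195.3, 184.0], [196.1, 185.0], [196.9, 186.0], [197.6, 187.0]]
w1 180 9 normal -52.4 [[188.9, 179.0], [188.1, 180.0], [187.7, 181.0], [187.4, 182.0], [187.2, 183.0], [194.7, 184.0], [195.5, 185.0], [187.8, 186.0], [187.8, 187.0]]
```

Subpixel edge fits in both views put shaft 0's flat at ≈ −30° (tool yaw 150°). Align and insert.

```bash
python3 - <<'E'
from h import *
plan([.5042,-.0862,.15],rpy=[180,0,150])
E
```

```text
turn [ 0.    -0.001 -0.232] rows 2 [ 1.000e-04 -3.000e-04 -1.158e-01] | shift [46.4 10.1 49.9] rows 2 [23.21  5.06 24.94]
```

Call:
{"method": "move_arm", "body": {"rows": [[10,[0,0,0],[0,0,-0.116]],[10,[0,0,0],[0,0,-0.116]],[10,[23.2,5,0],[0,0,0]],[10,[23.2,5,0],[0,0,0]],[10,[0,0,25],[0,0,0]],[10,[0,0,22],[0,0,0]],[10,[0,0,0],[0,0,0]],[10,[0,0,0],[0,0,0]]]}}

```text
t: 47.63
tcp_pos: [0.5035, -0.0868, 0.1527]
eef_rot: [-179.9, -0.1, 150.1]
force: [1.2, 0.0, -0.5]
gripper_width: 0.175
gripper_force: 58.6
```

```bash
python3 - <<'E'
from h import *
plan([.5042,-.0862,.126],rpy=[180,0,150]); print(bot.get_state()['force'])
E
```

```text
turn [-0.001 -0.002  0.001] rows 1 [-0.0009 -0.002   0.0011] | shift [-0.3  0.9 26.7] rows 1 [-0.31  0.86 26.69]
[ 1.19558828  0.0014196  -0.49723993]
```

Call:
{"method": "move_arm", "body": {"rows": [[10,[-0.3,0.6,14],[0,0,0]],[10,[0,0,12.5],[0,0,0]],[10,[0,0,3],[0,0,0]],[10,[0,0,3],[0,0,0]],[10,[0,0,0],[0,0,0]],[10,[0,0,2],[0,0,0]],[10,[0,0,2],[0,0,0]],[10,[0,0,0],[0,0,0]]]}}

```text
t: 48.3
tcp_pos: [0.5056, -0.0872, 0.1176]
eef_rot: [179.9, 0.1, 150.0]
force: [-0.9, 1.8, 3.1]
gripper_width: 0.176
gripper_force: 59.4
```

Call:
{"method": "move_arm", "body": {"rows": [[10,[0,0,2],[0,0,0]],[10,[0,0,2],[0,0,0]],[10,[0,0,0],[0,0,0]]]}}

```text
t: 48.55
tcp_pos: [0.5051, -0.0866, 0.1126]
eef_rot: [179.9, 0.0, 150.0]
force: [0.4, 4.3, 1.9]
gripper_width: 0.176
gripper_force: 58.9
```

Entering well; push home.

Call:
{"method": "move_arm", "body": {"rows": [[10,[0,0,2],[0,0,0]],[10,[0,0,2],[0,0,0]],[10,[0,0,0],[0,0,0]]]}}

```text
t: 48.8
tcp_pos: [0.5042, -0.0861, 0.1083]
eef_rot: [180.0, -0.1, 150.1]
force: [-2.2, 6.6, 1.5]
gripper_width: 0.179
gripper_force: 59.1
```

Call:
{"method": "move_arm", "body": {"rows": [[10,[0,0,2],[0,0,0]],[10,[0,0,2],[0,0,0]],[10,[0,0,0],[0,0,0]]]}}

```text
t: 49.05
tcp_pos: [0.5042, -0.0861, 0.1039]
eef_rot: [180.0, -0.1, 150.1]
force: [-1.3, 7.1, -1.0]
gripper_width: 0.174
gripper_force: 58.9
```

Call:
{"method": "move_arm", "body": {"rows": [[10,[0,0,2],[0,0,0]],[10,[0,0,2],[0,0,0]],[10,[0,0,0],[0,0,0]]]}}

```text
t: 49.3
tcp_pos: [0.5043, -0.086, 0.1005]
eef_rot: [180.0, -0.1, 150.1]
force: [-3.3, 6.6, 5.2]
gripper_width: 0.176
gripper_force: 59.7
```

Call:
{"method": "move_arm", "body": {"rows": [[10,[0,0,1],[0,0,0]],[10,[0,0,1],[0,0,0]],[10,[0,0,0],[0,0,0]]]}}

```text
t: 49.55
tcp_pos: [0.5046, -0.0861, 0.1002]
eef_rot: [179.9, -0.1, 150.1]
force: [-9.8, 8.0, 21.0]
gripper_width: 0.177
gripper_force: 62.1
```

Call:
{"method": "move_arm", "body": {"rows": [[10,[0,0,0.8],[0,0,0]],[10,[0,0,0],[0,0,0]],[10,[0,0,-1.8],[0,0,0]],[10,[0,0,-1.8],[0,0,0]],[10,[0,0,0],[0,0,-0.118]],[10,[0,0,0],[0,0,-0.118]],[10,[0,0,0],[0,0,-0.118]]]}}

```text
t: 50.13
tcp_pos: [0.5045, -0.0861, 0.1012]
eef_rot: [179.9, -0.1, 170.7]
force: [-1.1, 7.3, 1.6]
gripper_width: 0.179
gripper_force: 59.5
```

Call:
{"method": "move_arm", "body": {"rows": [[10,[0,0,0],[0,0,-0.118]],[10,[0,0,0],[0,0,-0.118]],[10,[0,0,0],[0,0,-0.118]],[10,[0,0,0],[0,0,0]],[10,[0,0,0],[0,0,0.04]],[10,[0,0,0],[0,0,0]],[10,[0,0,0],[0,0,0]]]}}

```text
t: 50.72
tcp_pos: [0.5049, -0.086, 0.1012]
eef_rot: [179.9, 0.0, -171.7]
force: [0.4, 6.5, 0.8]
gripper_width: 0.177
gripper_force: 59.3
```

Re-press to home before letting go, then release and look.

Call:
{"method": "move_arm", "body": {"rows": [[10,[0,0,1.5],[0,0,0]],[10,[0,0,1.3],[0,0,0]],[10,[0,0,0],[0,0,0]],[45,[0,0,0],[0,0,0]],[45,[0,0,0],[0,0,0]],[45,[0,0,0],[0,0,0]],[45,[0,0,0],[0,0,0]]]}}

```text
t: 51.3
tcp_pos: [0.5046, -0.0883, 0.0983]
eef_rot: [-180.0, -0.0, -171.8]
force: [0.1, 1.0, 0.7]
gripper_width: 0.451
gripper_force: 0.0
```

Call:
{"method": "move_arm", "body": {"rows": [[45,[0,0,-20],[0,0,0]],[45,[0,0,-40],[0,0,0]],[45,[0,0,-40],[0,0,0]],[45,[0,0,-20],[0,0,0]],[45,[0,0,0],[0,0,0]],[45,[0,0,0],[0,0,0]]]}}

```text
t: 51.8
tcp_pos: [0.5055, -0.0881, 0.2199]
eef_rot: [-179.9, 0.2, -171.8]
force: [-0.3, 0.9, -0.0]
gripper_width: 0.449
gripper_force: 0.0
```

```bash
python3 - <<'E'
from h import *
s=bot.get_state();print(s['tcp_pos'],s['eef_rot'])
c=snap('wrist','w18.png')
wline(c,[.5045,-.0863,.104],45,.104)
plan([.46,-.2,.25],rpy=[180,0,98])
E
```

```text
[ 0.5054981  -0.08807289  0.21987049] [-1.79916233e+02  1.63966525e-01 -1.71770499e+02]
n 122 len 0.0205 wid 0.0032 head 7.1 ends [ 0.5042 -0.0874] [ 0.5245 -0.0849] body [   9    0   66   73 2990] px [317 246] [321 272]
turn [-0.     0.     1.575] rows 14 [-0.      0.      0.1125] | shift [-104.8  -59.8  -31.7] rows 4 [-26.19 -14.95  -7.91]
```

```bash
python3 - <<'E'
from h import *
plan([.57,-.205,.25])
E
```

```text
turn [0. 0. 0.] rows 0 [0. 0. 0.] | shift [ -47.9 -125.2  -31.6] rows 4 [-11.98 -31.31  -7.9 ]
```

Call:
{"method": "move_arm", "body": {"rows": [[45,[-12,-31.3,-7.9],[0,0,0]],[45,[-12,-31.3,-7.9],[0,0,0]],[45,[-12,-31.3,-7.9],[0,0,0]],[45,[-12,-31.3,-7.9],[0,0,0]],[45,[0,0,0],[0,0,0]],[45,[0,0,0],[0,0,0]],[45,[0,0,0],[0,0,0]]]}}

```text
t: 52.43
tcp_pos: [0.5696, -0.204, 0.2482]
eef_rot: [179.9, -0.2, -171.7]
force: [-0.5, 0.8, 0.1]
gripper_width: 0.449
gripper_force: 0.0
```

```bash
python3 - <<'E'
from h import *
import pickle
s=bot.get_state();print(s['tcp_pos'],s['eef_rot'],s['joint_positions'].round(1))
c=snap('wrist','w19.png');pickle.dump(c,open('w19.pkl','wb'));g=c['pixels'].max(2)
for S,D in (((.5045,-.0863),(.5377,-.0809)),((.516,-.1655),(.5492,-.1603)),((.5384,-.3238),(.572,-.3188))):
    wline(c,[*S,.104],38,.104)
    d=proj(c,[*D,.05])[0].round().astype(int); w=g[d[1]-10:d[1]+10,d[0]-10:d[0]+10]; n,l,st,ce=cv2.connectedComponentsWithStats((w<90).astype(np.uint8)); print('  dash',[(st[k].tolist(),onz(c,[ce[k]+d-10],.05)[0].round(4).tolist()) for k in range(1,n) if st[k,4]>12])
E
```

```text
[ 0.56960125 -0.20398132  0.24816274] [ 1.79902136e+02 -1.64680719e-01 -1.71733427e+02] [ 19.5  19.9  -3.8  82.3   1.3  78.  114. ]
n 118 len 0.0211 wid 0.0032 head 8.1 ends [ 0.5046 -0.0875] [ 0.5255 -0.0845] body [   0    7   50   69 2680] px [473 179] [480 206]
  dash [([3, 0, 17, 6, 53], [0.5289, -0.0799, 0.05]), ([8, 5, 4, 10, 33], [0.5371, -0.0811, 0.05])]
n 130 len 0.0212 wid 0.0036 head 7.8 ends [ 0.5167 -0.1663] [ 0.5377 -0.1635] body [   0    8   64   68 2735] px [372 180] [377 207]
  dash [([0, 0, 17, 15, 137], [0.5439, -0.1614, 0.05])]
n 125 len 0.0212 wid 0.0036 head 13.4 ends [ 0.5392 -0.3247] [ 0.5598 -0.3198] body [  22    8   54   68 2757] px [167 179] [176 206]
  dash [([0, 0, 17, 7, 62], [0.5647, -0.3234, 0.05]), ([8, 6, 5, 10, 33], [0.5723, -0.3187, 0.05])]
```

View pics/w19.png

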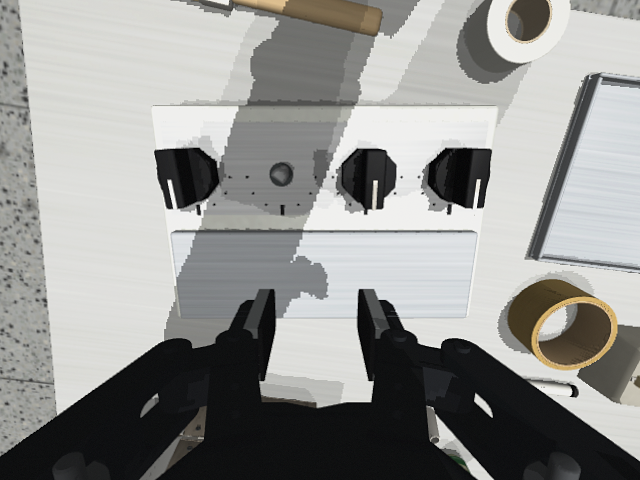

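All three are mounted at (182,178), (375,178), (470,178), bare shaft at (281,173); two pointers align with the dashes, but the rightmost (image left) reads 13.4° rather than 8.2°. Regrip and correct it.

```bash
python3 - <<'E'
from h import *
plan([.5386,-.3238,.16],rpy=[180,0,190.5])
E
```

```text
turn [ 0.002 -0.002 -0.038] rows 1 [ 0.0017 -0.0022 -0.0378] | shift [  52.5 -112.9   88.6] rows 4 [ 13.13 -28.21  22.15]
```

Call:
{"method": "move_arm", "body": {"rows": [[45,[13.1,-28.2,22],[0.002,-0.002,-0.038]],[45,[13.1,-28.2,22],[0,0,0]],[45,[13.1,-28.2,22],[0,0,0]],[45,[13.1,-28.2,22],[0,0,0]],[45,[0,0,0],[0,0,0]],[45,[0,0,0],[0,0,0]],[45,[0,0,0],[0,0,0]]]}}

```text
t: 53.07
tcp_pos: [0.5385, -0.323, 0.1623]
eef_rot: [-179.9, 0.1, -169.5]
force: [-0.3, 0.5, 0.4]
gripper_width: 0.45
gripper_force: 0.0
```

```bash
python3 - <<'E'
from h import *
plan([.5386,-.3238,.1015],rpy=[180,0,190.5])
E
```

```text
turn [-0.001  0.002  0.   ] rows 1 [-0.0009  0.0023  0.0005] | shift [ 0.1 -0.8 60.8] rows 2 [ 3.000e-02 -3.800e-01  3.039e+01]
```

Call:
{"method": "move_arm", "body": {"rows": [[45,[0,-0.8,30],[0,0,0]],[45,[0,0,20],[0,0,0]],[45,[0,0,10.5],[0,0,0]],[45,[0,0,0],[0,0,0]],[10,[0,0,0],[0,0,0]],[10,[0,0,0],[0,0,0]],[10,[0,0,0],[0,0,0]],[10,[0,0,0],[0,0,0]]]}}

```text
t: 53.73
tcp_pos: [0.5398, -0.3244, 0.104]
eef_rot: [-179.9, 0.3, -169.5]
force: [-2.2, 4.8, 4.7]
gripper_width: 0.175
gripper_force: 58.7
```

Call:
{"method": "move_arm", "body": {"rows": [[10,[0,0,0],[0,0,0]],[10,[0,0,0],[0,0,0.079]],[10,[0,0,0],[0,0,0]],[10,[0,0,0],[0,0,0]],[10,[0,0,0],[0,0,-0.035]],[10,[0,0,1],[0,0,0]],[10,[0,0,1],[0,0,0]],[10,[0,0,0],[0,0,0]]]}}

```text
t: 54.4
tcp_pos: [0.5399, -0.3245, 0.1037]
eef_rot: [-179.9, 0.3, -172.0]
force: [-6.8, 8.1, 17.2]
gripper_width: 0.176
gripper_force: 60.9
```

Call:
{"method": "move_arm", "body": {"rows": [[45,[0,0,-0.8],[0,0,0]],[45,[0,0,0],[0,0,0]],[45,[0,0,0],[0,0,0]],[45,[0,0,0],[0,0,0]],[45,[0,0,-30],[0,0,0]],[45,[0,0,-40],[0,0,0]],[45,[-15,28,-25],[0,0,0]],[45,[-15,28,-20],[0,0,0]]]}}

```text
t: 55.07
tcp_pos: [0.5601, -0.2687, 0.2188]
eef_rot: [-179.7, 0.3, -172.4]
force: [-0.0, 0.1, 0.3]
gripper_width: 0.451
gripper_force: 0.0
```

Call:
{"method": "move_arm", "body": {"rows": [[45,[-15,28,-20],[0,0,0]],[45,[-5,28,-10],[0,0,0]],[45,[0,0,0],[0,0,0]],[45,[0,0,0],[0,0,0]],[45,[0,0,0],[0,0,0]]]}}

```text
t: 55.48
tcp_pos: [0.572, -0.2084, 0.2453]
eef_rot: [-179.8, 0.1, -172.1]
force: [-0.8, -0.8, -1.2]
gripper_width: 0.448
gripper_force: 0.0
```

```bash
python3 - <<'E'
from h import *
s=bot.get_state();print(s['tcp_pos'],s['eef_rot'])
c=snap('wrist','w20.png')
for S in ((.5045,-.0863),(.516,-.1655),(.5384,-.3238)): wline(c,[*S,.104],38,.104)
E
```

```text
[ 0.57198021 -0.20835316  0.24531679] [-1.79836463e+02  9.96849969e-02 -1.72107274e+02]
n 117 len 0.0207 wid 0.0031 head 8.4 ends [ 0.5045 -0.0876] [ 0.5249 -0.0846] body [   0    7   50   69 2763] px [482 175] [489 202]
n 129 len 0.0208 wid 0.0035 head 8.0 ends [ 0.5169 -0.1664] [ 0.5375 -0.1635] body [   0    7   63   69 2759] px [379 177] [384 204]
n 129 len 0.0209 wid 0.0036 head 8.4 ends [ 0.54   -0.3263] [ 0.5606 -0.3232] body [  22    8   54   68 2888] px [170 178] [177 205]
```

Pointers now all read 8.0–8.4°, but knob 3's apparent centre shifted outward ~1.6 mm, which suggests it rode up a few mm. Press each knob from above with closed fingertips – this seats it and measures its height.

```bash
python3 - <<'E'
from h import *
plan([.5386,-.3238,.145],rpy=[180,0,188.3])
E
```

```text
turn [-0.003  0.001 -0.008] rows 1 [-0.0027  0.001  -0.0085] | shift [  49.2 -108.8   99.9] rows 4 [ 12.31 -27.19  24.98]
```

Call:
{"method": "move_arm", "body": {"rows": [[0,[16.4,-36.3,0],[-0.003,0,-0.008]],[0,[16.4,-36.3,0],[0,0,0]],[0,[16.4,-36.2,25],[0,0,0]],[0,[0,0,35],[0,0,0]],[0,[0,0,25],[0,0,0]],[0,[0,0,9],[0,0,0]],[0,[0,0,0],[0,0,0]],[0,[0,0,0],[0,0,0]]]}}

```text
t: 56.2
tcp_pos: [0.5405, -0.3183, 0.1547]
eef_rot: [179.9, 0.1, -171.6]
force: [1.0, 0.5, 1.0]
gripper_width: 0.001
gripper_force: 0.0
```

Call:
{"method": "move_arm", "body": {"rows": [[0,[0,0,5],[0,0,0]],[0,[0,0,4],[0,0,0]],[0,[0,0,0],[0,0,0]],[0,[0,0,0],[0,0,0]]]}}

```text
t: 56.53
tcp_pos: [0.5409, -0.3179, 0.1459]
eef_rot: [180.0, 0.2, -171.6]
force: [0.1, -0.1, 0.5]
gripper_width: -0.001
gripper_force: 0.0
```

Call:
{"method": "move_arm", "body": {"rows": [[0,[0,0,1],[0,0,0]],[0,[0,0,1],[0,0,0]],[0,[0,0,0],[0,0,0]]]}}

```text
t: 56.78
tcp_pos: [0.5406, -0.3179, 0.1434]
eef_rot: [180.0, 0.1, -171.6]
force: [-0.7, 0.3, -0.6]
gripper_width: -0.001
gripper_force: 0.0
```

Call:
{"method": "move_arm", "body": {"rows": [[0,[0,0,1],[0,0,0]],[0,[0,0,1],[0,0,0]],[0,[0,0,0],[0,0,0]]]}}

```text
t: 57.03
tcp_pos: [0.5405, -0.3179, 0.1411]
eef_rot: [179.9, 0.1, -171.6]
force: [-0.8, 0.4, -0.0]
gripper_width: 0.002
gripper_force: 0.0
```

Call:
{"method": "move_arm", "body": {"rows": [[0,[2.9,-5.5,0],[0,0,0]],[0,[0,0,4],[0,0,0]],[0,[0,0,4],[0,0,0]],[0,[0,0,0],[0,0,0]],[0,[0,0,0],[0,0,0]]]}}

```text
t: 57.45
tcp_pos: [0.5383, -0.3236, 0.1327]
eef_rot: [179.9, 0.1, -171.6]
force: [0.6, 0.4, -0.5]
gripper_width: -0.004
gripper_force: 0.0
```

Call:
{"method": "move_arm", "body": {"rows": [[0,[0,0,1],[0,0,0]],[0,[0,0,0],[0,0,0]]]}}

```text
t: 57.62
tcp_pos: [0.5386, -0.3237, 0.1322]
eef_rot: [180.0, 0.1, -171.6]
force: [-0.5, -0.3, 0.2]
gripper_width: 0.004
gripper_force: 0.0
```

Call:
{"method": "move_arm", "body": {"rows": [[0,[0,0,1],[0,0,0]],[0,[0,0,0],[0,0,0]]]}}

```text
t: 57.78
tcp_pos: [0.5386, -0.3237, 0.1313]
eef_rot: [180.0, 0.1, -171.6]
force: [0.2, 1.3, -0.1]
gripper_width: -0.0
gripper_force: 0.0
```

Call:
{"method": "move_arm", "body": {"rows": [[0,[0,0,1],[0,0,0]],[0,[0,0,0],[0,0,0]]]}}

```text
t: 57.95
tcp_pos: [0.5385, -0.3237, 0.1302]
eef_rot: [180.0, 0.1, -171.6]
force: [0.1, -0.5, 0.2]
gripper_width: 0.003
gripper_force: 0.0
```

Call:
{"method": "move_arm", "body": {"rows": [[0,[0,0,1],[0,0,0]],[0,[0,0,0],[0,0,0]],[0,[0,0,1],[0,0,0]],[0,[0,0,0],[0,0,0]]]}}

```text
t: 58.28
tcp_pos: [0.5389, -0.324, 0.1293]
eef_rot: [180.0, 0.2, -171.6]
force: [-1.2, 0.7, 5.1]
gripper_width: -0.002
gripper_force: 2.6
```

Call:
{"method": "move_arm", "body": {"rows": [[0,[0,0,1],[0,0,0]],[0,[0,0,0],[0,0,0]],[0,[0,0,1],[0,0,0]],[0,[0,0,0],[0,0,0]]]}}

```text
t: 58.62
tcp_pos: [0.5394, -0.3244, 0.129]
eef_rot: [-179.9, 0.3, -171.6]
force: [-4.3, 2.9, 14.4]
gripper_width: -0.001
gripper_force: 7.3
```

Call:
{"method": "move_arm", "body": {"rows": [[0,[0,0,1],[0,0,0]],[0,[0,0,0],[0,0,0]]]}}

```text
t: 58.78
tcp_pos: [0.5398, -0.3246, 0.1289]
eef_rot: [-179.9, 0.4, -171.6]
force: [-4.1, 2.7, 18.0]
gripper_width: -0.001
gripper_force: 9.2
```

Knob 3 top is at the home height (contact at TCP z 0.129). Check the next one (160 mm along +tool y) and shaft 0 likewise.

Call:
{"method": "move_arm", "body": {"rows": [[0,[0,0,-12],[0,0,0]],[0,[0,0,-8],[0,0,0]],[0,[0,40,0],[0,0,0]],[0,[0,40,0],[0,0,0]],[0,[0,40,0],[0,0,0]],[0,[0,40,0],[0,0,0]],[0,[0,0,0],[0,0,0]],[0,[0,0,0],[0,0,0]]]}}

```text
t: 59.45
tcp_pos: [0.5156, -0.1624, 0.1461]
eef_rot: [179.9, 0.2, -171.3]
force: [0.5, -2.0, -0.3]
gripper_width: -0.004
gripper_force: 0.0
```

```bash
python3 - <<'E'
from h import *
plan([.516,-.1656,.131],rpy=[180,0,188.3])
E
```

```text
turn [0.001 0.003 0.007] rows 1 [0.0013 0.0031 0.0068] | shift [ 0.1 -3.2 15.1] rows 1 [ 0.09 -3.21 15.06]
```

Call:
{"method": "move_arm", "body": {"rows": [[0,[0,-3.2,8],[0,0,0]],[0,[0,0,7],[0,0,0]],[0,[0,0,0],[0,0,0]],[0,[0,0,0],[0,0,0]]]}}

```text
t: 59.78
tcp_pos: [0.5152, -0.1703, 0.1295]
eef_rot: [180.0, 0.1, -171.8]
force: [1.0, 0.1, 0.1]
gripper_width: -0.0
gripper_force: 0.0
```

Call:
{"method": "move_arm", "body": {"rows": [[0,[0,0,1.5],[0,0,0]],[0,[0,0,1.5],[0,0,0]],[0,[0,0,0],[0,0,0]]]}}

```text
t: 60.03
tcp_pos: [0.5161, -0.1701, 0.1288]
eef_rot: [-180.0, 0.2, -171.7]
force: [-4.8, -0.2, 12.6]
gripper_width: -0.003
gripper_force: 6.2
```

Call:
{"method": "move_arm", "body": {"rows": [[0,[0,0,1],[0,0,0]],[0,[0,0,1],[0,0,0]],[0,[0,0,0],[0,0,0]]]}}

```text
t: 60.28
tcp_pos: [0.517, -0.1707, 0.1286]
eef_rot: [-179.9, 0.4, -171.7]
force: [-4.7, -1.7, 22.3]
gripper_width: -0.005
gripper_force: 10.5
```

Call:
{"method": "move_arm", "body": {"rows": [[0,[0,0,-12],[0,0,0]],[0,[0,0,-9],[0,0,0]],[0,[-0.7,35,0],[0,0,0]],[0,[0,30,0],[0,0,0]],[0,[0,18,0],[0,0,0]],[0,[0,0,0],[0,0,0]],[0,[0,0,0],[0,0,0]],[0,[0,0,8],[0,0,0]]]}}

```text
t: 60.95
tcp_pos: [0.5053, -0.0875, 0.1396]
eef_rot: [-180.0, 0.3, -171.7]
force: [0.6, 0.2, 0.2]
gripper_width: 0.001
gripper_force: 0.0
```

Call:
{"method": "move_arm", "body": {"rows": [[0,[0,0,6],[0,0,0]],[0,[0,0,0],[0,0,0]],[0,[0,0,0],[0,0,0]]]}}

```text
t: 61.2
tcp_pos: [0.5037, -0.0874, 0.1315]
eef_rot: [179.9, 0.0, -171.7]
force: [-0.1, -0.1, 0.2]
gripper_width: 0.005
gripper_force: 0.0
```

Call:
{"method": "move_arm", "body": {"rows": [[0,[0,0,1.5],[0,0,0]],[0,[0,0,1.5],[0,0,0]],[0,[0,0,0],[0,0,0]]]}}

```text
t: 61.45
tcp_pos: [0.5043, -0.0866, 0.1293]
eef_rot: [180.0, 0.1, -171.6]
force: [0.8, -0.5, 0.5]
gripper_width: -0.004
gripper_force: 0.0
```

Call:
{"method": "move_arm", "body": {"rows": [[0,[0,0,1.2],[0,0,0]],[0,[0,0,1.2],[0,0,0]],[0,[0,0,0],[0,0,0]]]}}

```text
t: 61.7
tcp_pos: [0.5052, -0.0867, 0.1289]
eef_rot: [-180.0, 0.3, -171.6]
force: [-3.7, 0.1, 12.6]
gripper_width: 0.001
gripper_force: 6.2
```

Call:
{"method": "move_arm", "body": {"rows": [[0,[0,0,-15],[0,0,0]],[0,[0,0,-35],[0,0,0]],[0,[-12,-30,-35],[0,0,0]],[0,[-15,-30,-35],[0,0,0]],[0,[-15,-30,0],[0,0,0]],[0,[-15,-30,0],[0,0,0]],[0,[0,0,0],[0,0,0]],[0,[0,0,0],[0,0,0]]]}}

```text
t: 62.37
tcp_pos: [0.5733, -0.1916, 0.237]
eef_rot: [180.0, 0.1, -171.8]
force: [-0.7, -0.1, -0.4]
gripper_width: -0.0
gripper_force: 0.0
```

```bash
python3 - <<'E'
from h import *
s=bot.get_state();print(s['tcp_pos'],s['eef_rot'])
c=snap('wrist','w21.png')
for S in ((.5045,-.0863),(.516,-.1655),(.5384,-.3238)): wline(c,[*S,.104],38,.104)
E
```

```text
[ 0.57328361 -0.19162743  0.23698963] [ 1.79959812e+02  6.41061704e-02 -1.71801973e+02]
n 137 len 0.0207 wid 0.0034 head 9.1 ends [ 0.5045 -0.0874] [ 0.525  -0.0841] body [   0    6   49   70 2834] px [466 172] [473 200]
n 155 len 0.021 wid 0.0039 head 12.1 ends [ 0.5173 -0.1671] [ 0.5379 -0.1627] body [   4    7   63   69 2790] px [359 174] [364 202]
n 133 len 0.0208 wid 0.0034 head 10.0 ends [ 0.5405 -0.3265] [ 0.561  -0.3229] body [  20    7   56   69 3100] px [141 174] [150 202]
```

All home. Pressing turned the second knob to 12.1°; regrip and set it back to 8.2°.

```bash
python3 - <<'E'
from h import *
plan([.5162,-.166,.15],rpy=[180,0,190])
E
```

```text
turn [ 0.001  0.001 -0.029] rows 1 [ 0.0014  0.0014 -0.0292] | shift [51.9 33.3 87.2] rows 3 [17.31 11.12 29.06]
```

Call:
{"method": "move_arm", "body": {"rows": [[45,[17.3,11.1,0],[0.001,0.001,-0.029]],[45,[17.3,11.1,0],[0,0,0]],[45,[17.3,11.1,20],[0,0,0]],[45,[0,0,35],[0,0,0]],[45,[0,0,32],[0,0,0]],[45,[0,0,0],[0,0,0]],[45,[0,0,0],[0,0,0]],[45,[0,0,0],[0,0,0]]]}}

```text
t: 63.08
tcp_pos: [0.5176, -0.1649, 0.1527]
eef_rot: [-179.9, 0.2, -169.9]
force: [-0.6, -0.9, -0.1]
gripper_width: 0.455
gripper_force: 0.0
```

```bash
python3 - <<'E'
from h import *
plan([.5162,-.166,.1035],rpy=[180,0,190])
E
```

```text
turn [-0.001  0.003  0.002] rows 1 [-0.001   0.0032  0.0017] | shift [ 1.5 -0.9 49.2] rows 2 [ 0.76 -0.44 24.61]
```

Call:
{"method": "move_arm", "body": {"rows": [[45,[1.5,-0.9,25],[0,0.003,0]],[45,[0,0,16],[0,0,0]],[45,[0,0,8],[0,0,0]],[45,[0,0,0],[0,0,0]],[45,[0,0,0],[0,0,0]],[45,[0,0,0],[0,0,0]],[45,[0,0,0],[0,0,0]]]}}

```text
t: 63.67
tcp_pos: [0.5163, -0.1667, 0.1033]
eef_rot: [-179.9, 0.0, -170.0]
force: [0.1, 0.5, 0.3]
gripper_width: 0.445
gripper_force: 0.0
```

Call:
{"method": "move_arm", "body": {"rows": [[10,[0,0,0],[0,0,0]],[10,[0,0,0],[0,0,0]],[10,[0,0,0],[0,0,0]],[10,[0,0,0],[0,0,0]],[10,[0,0,0],[0,0,0.07]],[10,[0,0,0],[0,0,0]],[10,[0,0,0],[0,0,-0.038]],[10,[0,0,0],[0,0,0]]]}}

```text
t: 64.33
tcp_pos: [0.5157, -0.1662, 0.1027]
eef_rot: [-180.0, -0.0, -171.7]
force: [-2.9, 1.1, 6.6]
gripper_width: 0.176
gripper_force: 59.4
```

Call:
{"method": "move_arm", "body": {"rows": [[10,[0,0,0],[0,0,0]],[10,[0,0,0],[0,0,0]]]}}

```text
t: 64.5
tcp_pos: [0.5157, -0.1662, 0.1027]
eef_rot: [-180.0, -0.0, -171.8]
force: [-2.0, 2.1, 5.9]
gripper_width: 0.174
gripper_force: 59.4
```

Release, retreat, and check.

Call:
{"method": "move_arm", "body": {"rows": [[45,[0,0,0],[0,0,0]],[45,[0,0,0],[0,0,0]],[45,[0,0,0],[0,0,0]],[45,[0,0,0],[0,0,0]],[45,[0,0,-25],[0,0,0]],[45,[0,0,-40],[0,0,0]],[45,[-20,-12,-35],[0,0,0]],[45,[-20,-12,-35],[0,0,0]]]}}

```text
t: 65.17
tcp_pos: [0.5579, -0.1843, 0.2381]
eef_rot: [-180.0, -0.1, -171.8]
force: [1.2, -0.5, -1.2]
gripper_width: 0.45
gripper_force: 0.0
```

Call:
{"method": "move_arm", "body": {"rows": [[45,[-15,-10,0],[0,0,0]],[45,[0,0,0],[0,0,0]],[45,[0,0,0],[0,0,0]],[45,[0,0,0],[0,0,0]]]}}

```text
t: 65.5
tcp_pos: [0.5738, -0.1918, 0.2351]
eef_rot: [180.0, -0.2, -171.8]
force: [-1.1, 0.3, -0.3]
gripper_width: 0.45
gripper_force: 0.0
```

```bash
python3 - <<'E'
from h import *
s=bot.get_state();print(s['t'],s['tcp_pos'],s['eef_rot'])
c=snap('wrist','w22.png')
for S in ((.5045,-.0863),(.516,-.1655),(.5384,-.3238)): wline(c,[*S,.104],38,.104)
E
```

```text
65.5 [ 0.57378772 -0.19184716  0.23514115] [ 179.97643716   -0.19130714 -171.79893272]
n 127 len 0.0206 wid 0.0032 head 8.9 ends [ 0.505  -0.0876] [ 0.5254 -0.0845] body [   0    5   50   71 2874] px [467 173] [474 201]
n 147 len 0.0214 wid 0.0036 head 7.4 ends [ 0.5164 -0.1671] [ 0.5376 -0.1643] body [   0    6   67   70 2917] px [359 173] [364 202]
n 132 len 0.0214 wid 0.0032 head 9.7 ends [ 0.5403 -0.3268] [ 0.5614 -0.3232] body [  20    7   56   69 3113] px [140 174] [148 203]
```

All three pointers are within about 1.5° of off (8.25°), they are seated, and the gripper is clear. Handing in.

```bash
python3 - <<'E'
from h import *
print(job.hand_in())
E
```

```text
the job is handed in; nothing more can be done
None
```

The job is handed in: three knobs were in the tray, and all three are snapped fully home on shafts 0, 1 and 3 with their pointers within about 1.5° of the off mark; shaft 2 stays bare and I did not touch the label roll, tape roll or brush.

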